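# Set the staining bottles out on the bench rack in their order of use

## Task

The staining bottles stand in the grey carrier in their order of use, the first one next to the carrier's tall end with the hand slot. Move all four into the empty steel rack in the same order, one at a time and starting with the first: the first bottle goes into the place next to the steel rack's tall end, the second into the place after it, and so on, so that each stands upright on the floor of its own place. Do not tip a bottle over, and leave the spirit lamp and the small dropper bottle where they are.

Things in the scene. Friction and masses are not known exactly. Their poses are not given: they have to be found in the camera images.
- carrier: Source: grey plastic rack, closed sides, fixed, any yaw, full. Origin at desk level under the row's middle; z up, x along the row away from the tall end. Places 1-4 from the tall end: x = -111, -37, 37, 111 mm, y = 0; 71 x 71 mm inside; floor 10 mm up. Walls 3 mm, to z = 36 (dividers) and 46 mm (sides, low end). Tall end: x = -148 mm (lip to -166), 98 mm high, hand slot.
- bench_rack: Target: stainless steel rack, two round rails along each side, fixed, empty, any yaw (its tall end may point another way than the carrier's). Frame and sizes as the carrier: places 1-4 from the tall end at x = -111, -37, 37, 111 mm, y = 0; 71 x 71 mm inside; floor 10 mm up; dividers to z = 36 mm, rails to 44 mm; tall end at x = -148 mm, 98 mm high, with hand slot and lip.
- large_brown_bottle: Largest bottle: brown glass, black cap, body 56 mm diameter, 143 mm tall, 0.22 kg (weights vary); for gripping, its body counts as a straight cylinder of 56 mm diameter up to 135 mm, the cap (29 mm) above. Origin: centre of its underside; z up along its axis. In the carrier it stands loosely, up to 5 mm off the centre of its place. Grip it round the body near the top.
- small_brown_bottle: Smaller brown glass bottle, black cap, body 44 mm diameter, 120 mm tall, 0.10 kg; for gripping, a straight cylinder of 44 mm diameter up to 112 mm, the cap (22 mm) above. Origin: centre of its underside; z up along its axis. In the carrier it stands loosely, up to 5 mm off the centre of its place. Grip it round the body near the top.
- cream_bottle: Cream-coloured plastic bottle with white cap, body 53 mm diameter, 130 mm tall, 0.12 kg; for gripping, a straight cylinder of 53 mm diameter up to 122 mm, the cap (27 mm) above. Origin: centre of its underside; z up along its axis. In the carrier it stands loosely, up to 5 mm off the centre of its place. Grip it round the body near the top.
- white_jar: White straight-sided plastic jar with a wide white screw lid, 118 mm tall, 0.14 kg: body 52 mm diameter, straight up to 84 mm, then a short shoulder and 42 mm neck; lid 47 mm diameter from 102 to 118 mm. Origin: centre of its underside; z up along its axis. In the carrier it stands loosely, up to 5 mm off the centre of its place. Grip it at the top of the body or the lid.
- spirit_lamp: Bystander: loose glass spirit lamp, 68 mm diameter, 84 mm tall, behind the gap between the racks. Origin: centre of its underside. Leave alone.
- dropper_bottle: Bystander: loose small amber dropper bottle, 27 mm diameter, 70 mm tall, in front of the gap between the racks. Origin: centre of its underside. Leave alone.
Not all that is in view belongs to the job. What is shaped like the cream_bottle but yellow is not meant.

How it is judged (in metres and radians):
On the way, in this order (a step that is already met when the one before it is completed fails the run):
1. the first bottle, counted from the tall end of the carrier, stands in the first place of the steel rack, counted from its tall end; the later ones still wait in their own places in the carrier (((x of large_brown_bottle in the frame of bench_rack between -0.129 and -0.093 m and y of large_brown_bottle in the frame of bench_rack between -0.018 and 0.018 m and z of large_brown_bottle in the frame of bench_rack below 0.016 m) or (x of small_brown_bottle in the frame of bench_rack between -0.129 and -0.093 m and y of small_brown_bottle in the frame of bench_rack between -0.018 and 0.018 m and z of small_brown_bottle in the frame of bench_rack below 0.016 m) or (x of cream_bottle in the frame of bench_rack between -0.129 and -0.093 m and y of cream_bottle in the frame of bench_rack between -0.018 and 0.018 m and z of cream_bottle in the frame of bench_rack below 0.016 m) or (x of white_jar in the frame of bench_rack between -0.129 and -0.093 m and y of white_jar in the frame of bench_rack between -0.018 and 0.018 m and z of white_jar in the frame of bench_rack below 0.016 m)) and ((x of large_brown_bottle in the frame of carrier between -0.055 and -0.019 m and y of large_brown_bottle in the frame of carrier between -0.018 and 0.018 m and z of large_brown_bottle in the frame of carrier below 0.016 m) or (x of small_brown_bottle in the frame of carrier between -0.055 and -0.019 m and y of small_brown_bottle in the frame of carrier between -0.018 and 0.018 m and z of small_brown_bottle in the frame of carrier below 0.016 m) or (x of cream_bottle in the frame of carrier between -0.055 and -0.019 m and y of cream_bottle in the frame of carrier between -0.018 and 0.018 m and z of cream_bottle in the frame of carrier below 0.016 m) or (x of white_jar in the frame of carrier between -0.055 and -0.019 m and y of white_jar in the frame of carrier between -0.018 and 0.018 m and z of white_jar in the frame of carrier below 0.016 m)) and ((x of large_brown_bottle in the frame of carrier between 0.019 and 0.055 m and y of large_brown_bottle in the frame of carrier between -0.018 and 0.018 m and z of large_brown_bottle in the frame of carrier below 0.016 m) or (x of small_brown_bottle in the frame of carrier between 0.019 and 0.055 m and y of small_brown_bottle in the frame of carrier between -0.018 and 0.018 m and z of small_brown_bottle in the frame of carrier below 0.016 m) or (x of cream_bottle in the frame of carrier between 0.019 and 0.055 m and y of cream_bottle in the frame of carrier between -0.018 and 0.018 m and z of cream_bottle in the frame of carrier below 0.016 m) or (x of white_jar in the frame of carrier between 0.019 and 0.055 m and y of white_jar in the frame of carrier between -0.018 and 0.018 m and z of white_jar in the frame of carrier below 0.016 m)) and ((x of large_brown_bottle in the frame of carrier between 0.093 and 0.129 m and y of large_brown_bottle in the frame of carrier between -0.018 and 0.018 m and z of large_brown_bottle in the frame of carrier below 0.016 m) or (x of small_brown_bottle in the frame of carrier between 0.093 and 0.129 m and y of small_brown_bottle in the frame of carrier between -0.018 and 0.018 m and z of small_brown_bottle in the frame of carrier below 0.016 m) or (x of cream_bottle in the frame of carrier between 0.093 and 0.129 m and y of cream_bottle in the frame of carrier between -0.018 and 0.018 m and z of cream_bottle in the frame of carrier below 0.016 m) or (x of white_jar in the frame of carrier between 0.093 and 0.129 m and y of white_jar in the frame of carrier between -0.018 and 0.018 m and z of white_jar in the frame of carrier below 0.016 m))), for 0.2 s.
2. the second bottle, counted from the tall end of the carrier, stands in the second place of the steel rack, counted from its tall end; the later ones still wait in their own places in the carrier (((x of large_brown_bottle in the frame of bench_rack between -0.129 and -0.093 m and y of large_brown_bottle in the frame of bench_rack between -0.018 and 0.018 m and z of large_brown_bottle in the frame of bench_rack below 0.016 m) or (x of small_brown_bottle in the frame of bench_rack between -0.129 and -0.093 m and y of small_brown_bottle in the frame of bench_rack between -0.018 and 0.018 m and z of small_brown_bottle in the frame of bench_rack below 0.016 m) or (x of cream_bottle in the frame of bench_rack between -0.129 and -0.093 m and y of cream_bottle in the frame of bench_rack between -0.018 and 0.018 m and z of cream_bottle in the frame of bench_rack below 0.016 m) or (x of white_jar in the frame of bench_rack between -0.129 and -0.093 m and y of white_jar in the frame of bench_rack between -0.018 and 0.018 m and z of white_jar in the frame of bench_rack below 0.016 m)) and ((x of large_brown_bottle in the frame of bench_rack between -0.055 and -0.019 m and y of large_brown_bottle in the frame of bench_rack between -0.018 and 0.018 m and z of large_brown_bottle in the frame of bench_rack below 0.016 m) or (x of small_brown_bottle in the frame of bench_rack between -0.055 and -0.019 m and y of small_brown_bottle in the frame of bench_rack between -0.018 and 0.018 m and z of small_brown_bottle in the frame of bench_rack below 0.016 m) or (x of cream_bottle in the frame of bench_rack between -0.055 and -0.019 m and y of cream_bottle in the frame of bench_rack between -0.018 and 0.018 m and z of cream_bottle in the frame of bench_rack below 0.016 m) or (x of white_jar in the frame of bench_rack between -0.055 and -0.019 m and y of white_jar in the frame of bench_rack between -0.018 and 0.018 m and z of white_jar in the frame of bench_rack below 0.016 m)) and ((x of large_brown_bottle in the frame of carrier between 0.019 and 0.055 m and y of large_brown_bottle in the frame of carrier between -0.018 and 0.018 m and z of large_brown_bottle in the frame of carrier below 0.016 m) or (x of small_brown_bottle in the frame of carrier between 0.019 and 0.055 m and y of small_brown_bottle in the frame of carrier between -0.018 and 0.018 m and z of small_brown_bottle in the frame of carrier below 0.016 m) or (x of cream_bottle in the frame of carrier between 0.019 and 0.055 m and y of cream_bottle in the frame of carrier between -0.018 and 0.018 m and z of cream_bottle in the frame of carrier below 0.016 m) or (x of white_jar in the frame of carrier between 0.019 and 0.055 m and y of white_jar in the frame of carrier between -0.018 and 0.018 m and z of white_jar in the frame of carrier below 0.016 m)) and ((x of large_brown_bottle in the frame of carrier between 0.093 and 0.129 m and y of large_brown_bottle in the frame of carrier between -0.018 and 0.018 m and z of large_brown_bottle in the frame of carrier below 0.016 m) or (x of small_brown_bottle in the frame of carrier between 0.093 and 0.129 m and y of small_brown_bottle in the frame of carrier between -0.018 and 0.018 m and z of small_brown_bottle in the frame of carrier below 0.016 m) or (x of cream_bottle in the frame of carrier between 0.093 and 0.129 m and y of cream_bottle in the frame of carrier between -0.018 and 0.018 m and z of cream_bottle in the frame of carrier below 0.016 m) or (x of white_jar in the frame of carrier between 0.093 and 0.129 m and y of white_jar in the frame of carrier between -0.018 and 0.018 m and z of white_jar in the frame of carrier below 0.016 m))), for 0.2 s.
3. the third bottle, counted from the tall end of the carrier, stands in the third place of the steel rack, counted from its tall end; the later ones still wait in their own places in the carrier (((x of large_brown_bottle in the frame of bench_rack between -0.129 and -0.093 m and y of large_brown_bottle in the frame of bench_rack between -0.018 and 0.018 m and z of large_brown_bottle in the frame of bench_rack below 0.016 m) or (x of small_brown_bottle in the frame of bench_rack between -0.129 and -0.093 m and y of small_brown_bottle in the frame of bench_rack between -0.018 and 0.018 m and z of small_brown_bottle in the frame of bench_rack below 0.016 m) or (x of cream_bottle in the frame of bench_rack between -0.129 and -0.093 m and y of cream_bottle in the frame of bench_rack between -0.018 and 0.018 m and z of cream_bottle in the frame of bench_rack below 0.016 m) or (x of white_jar in the frame of bench_rack between -0.129 and -0.093 m and y of white_jar in the frame of bench_rack between -0.018 and 0.018 m and z of white_jar in the frame of bench_rack below 0.016 m)) and ((x of large_brown_bottle in the frame of bench_rack between -0.055 and -0.019 m and y of large_brown_bottle in the frame of bench_rack between -0.018 and 0.018 m and z of large_brown_bottle in the frame of bench_rack below 0.016 m) or (x of small_brown_bottle in the frame of bench_rack between -0.055 and -0.019 m and y of small_brown_bottle in the frame of bench_rack between -0.018 and 0.018 m and z of small_brown_bottle in the frame of bench_rack below 0.016 m) or (x of cream_bottle in the frame of bench_rack between -0.055 and -0.019 m and y of cream_bottle in the frame of bench_rack between -0.018 and 0.018 m and z of cream_bottle in the frame of bench_rack below 0.016 m) or (x of white_jar in the frame of bench_rack between -0.055 and -0.019 m and y of white_jar in the frame of bench_rack between -0.018 and 0.018 m and z of white_jar in the frame of bench_rack below 0.016 m)) and ((x of large_brown_bottle in the frame of bench_rack between 0.019 and 0.055 m and y of large_brown_bottle in the frame of bench_rack between -0.018 and 0.018 m and z of large_brown_bottle in the frame of bench_rack below 0.016 m) or (x of small_brown_bottle in the frame of bench_rack between 0.019 and 0.055 m and y of small_brown_bottle in the frame of bench_rack between -0.018 and 0.018 m and z of small_brown_bottle in the frame of bench_rack below 0.016 m) or (x of cream_bottle in the frame of bench_rack between 0.019 and 0.055 m and y of cream_bottle in the frame of bench_rack between -0.018 and 0.018 m and z of cream_bottle in the frame of bench_rack below 0.016 m) or (x of white_jar in the frame of bench_rack between 0.019 and 0.055 m and y of white_jar in the frame of bench_rack between -0.018 and 0.018 m and z of white_jar in the frame of bench_rack below 0.016 m)) and ((x of large_brown_bottle in the frame of carrier between 0.093 and 0.129 m and y of large_brown_bottle in the frame of carrier between -0.018 and 0.018 m and z of large_brown_bottle in the frame of carrier below 0.016 m) or (x of small_brown_bottle in the frame of carrier between 0.093 and 0.129 m and y of small_brown_bottle in the frame of carrier between -0.018 and 0.018 m and z of small_brown_bottle in the frame of carrier below 0.016 m) or (x of cream_bottle in the frame of carrier between 0.093 and 0.129 m and y of cream_bottle in the frame of carrier between -0.018 and 0.018 m and z of cream_bottle in the frame of carrier below 0.016 m) or (x of white_jar in the frame of carrier between 0.093 and 0.129 m and y of white_jar in the frame of carrier between -0.018 and 0.018 m and z of white_jar in the frame of carrier below 0.016 m))), for 0.2 s.
At the end, for the whole second after the job is handed in: The four bottles stand released, at rest and upright (0.12 rad) on the floor of the four places of the steel rack (6 mm; 18 mm from the centres), in the order they had in the carrier, counted from the tall ends; spirit lamp and dropper bottle within 30 mm of their start (((x of large_brown_bottle in the frame of bench_rack between -0.129 and -0.093 m and y of large_brown_bottle in the frame of bench_rack between -0.018 and 0.018 m and z of large_brown_bottle in the frame of bench_rack below 0.016 m) or (x of small_brown_bottle in the frame of bench_rack between -0.129 and -0.093 m and y of small_brown_bottle in the frame of bench_rack between -0.018 and 0.018 m and z of small_brown_bottle in the frame of bench_rack below 0.016 m) or (x of cream_bottle in the frame of bench_rack between -0.129 and -0.093 m and y of cream_bottle in the frame of bench_rack between -0.018 and 0.018 m and z of cream_bottle in the frame of bench_rack below 0.016 m) or (x of white_jar in the frame of bench_rack between -0.129 and -0.093 m and y of white_jar in the frame of bench_rack between -0.018 and 0.018 m and z of white_jar in the frame of bench_rack below 0.016 m)) and ((x of large_brown_bottle in the frame of bench_rack between -0.055 and -0.019 m and y of large_brown_bottle in the frame of bench_rack between -0.018 and 0.018 m and z of large_brown_bottle in the frame of bench_rack below 0.016 m) or (x of small_brown_bottle in the frame of bench_rack between -0.055 and -0.019 m and y of small_brown_bottle in the frame of bench_rack between -0.018 and 0.018 m and z of small_brown_bottle in the frame of bench_rack below 0.016 m) or (x of cream_bottle in the frame of bench_rack between -0.055 and -0.019 m and y of cream_bottle in the frame of bench_rack between -0.018 and 0.018 m and z of cream_bottle in the frame of bench_rack below 0.016 m) or (x of white_jar in the frame of bench_rack between -0.055 and -0.019 m and y of white_jar in the frame of bench_rack between -0.018 and 0.018 m and z of white_jar in the frame of bench_rack below 0.016 m)) and ((x of large_brown_bottle in the frame of bench_rack between 0.019 and 0.055 m and y of large_brown_bottle in the frame of bench_rack between -0.018 and 0.018 m and z of large_brown_bottle in the frame of bench_rack below 0.016 m) or (x of small_brown_bottle in the frame of bench_rack between 0.019 and 0.055 m and y of small_brown_bottle in the frame of bench_rack between -0.018 and 0.018 m and z of small_brown_bottle in the frame of bench_rack below 0.016 m) or (x of cream_bottle in the frame of bench_rack between 0.019 and 0.055 m and y of cream_bottle in the frame of bench_rack between -0.018 and 0.018 m and z of cream_bottle in the frame of bench_rack below 0.016 m) or (x of white_jar in the frame of bench_rack between 0.019 and 0.055 m and y of white_jar in the frame of bench_rack between -0.018 and 0.018 m and z of white_jar in the frame of bench_rack below 0.016 m)) and ((x of large_brown_bottle in the frame of bench_rack between 0.093 and 0.129 m and y of large_brown_bottle in the frame of bench_rack between -0.018 and 0.018 m and z of large_brown_bottle in the frame of bench_rack below 0.016 m) or (x of small_brown_bottle in the frame of bench_rack between 0.093 and 0.129 m and y of small_brown_bottle in the frame of bench_rack between -0.018 and 0.018 m and z of small_brown_bottle in the frame of bench_rack below 0.016 m) or (x of cream_bottle in the frame of bench_rack between 0.093 and 0.129 m and y of cream_bottle in the frame of bench_rack between -0.018 and 0.018 m and z of cream_bottle in the frame of bench_rack below 0.016 m) or (x of white_jar in the frame of bench_rack between 0.093 and 0.129 m and y of white_jar in the frame of bench_rack between -0.018 and 0.018 m and z of white_jar in the frame of bench_rack below 0.016 m)) and linear speed of each of large_brown_bottle, small_brown_bottle, cream_bottle, white_jar below 0.02 m/s and angular speed of each of large_brown_bottle, small_brown_bottle, cream_bottle, white_jar below 0.2 rad/s and angle between each of large_brown_bottle, small_brown_bottle, cream_bottle, white_jar's own z axis and vertical below 0.12 rad and distance of each of spirit_lamp, dropper_bottle from where it was at the start of the episode below 0.03 m); the robot touches nothing.
It fails at once if the spirit lamp or the dropper bottle is pushed more than 30 mm or knocked over (distance of any of spirit_lamp, dropper_bottle from where it was at the start of the episode above 0.03 m or angle between any of spirit_lamp, dropper_bottle's own z axis and vertical above 0.35 rad).
It fails at once if a bottle is tipped over (angle between any of large_brown_bottle, small_brown_bottle, cream_bottle, white_jar's own z axis and vertical above 0.8 rad).
It also fails if it takes over 112 s, if anything falls off the work surface, if the arm or the gripper's body presses on something with over 40 N, if the wrist force passes 120 N, or if a joint passes its speed limit or range.

## Robot

A 6-joint arm with a two-finger parallel gripper is mounted at the origin on a cart in front of the work surface, level with it; the furniture and walls round the work are solid. World frame = base frame: x ahead of the robot, y to its left, z up, the work surface at z = 0. Lengths are in mm, angles in rad, forces in N, time in s.
With the tool pointing down it reaches from about 425 to 1125 mm from the base axis. Payload 14.9 kg.
Tool frame: the origin (TCP) lies at the very end of the fingers, on their centre line; the grasp point (between the pads) lies 19 mm behind it (hold_point_z is the z of the grasp point in the tool frame, in mm); z points along the fingers, y is the direction in which the jaws open and shut (so a half turn about z gives the same grasp; the last joint's range is limited). The gripper opens to 91 mm and grips with 3 to 60 N. Pads are 32 mm wide; open, the fingers measure 118 mm over their backs; the gripper's body (76 mm by 178 mm) begins 60 mm behind the grasp point.
Start: joints at [1.076, 0.379, 1.734, -0, 1.028, -0.033], TCP at [311.901, 626.686, 189.932] pointing down, gripper open.
Joint ranges: [-2.77, 2.77], [-0.74, 2.19], [0, 2.66], [-1.06, 4.2], [0.31, 2.87], [-3.08, 3.08]. Speed limits (rad/s): [1.89, 1.89, 2.39, 3.14, 3.14, 3.14].

## Interface

Orientations are given as [roll, pitch, yaw] about the fixed x, y, z axes, in that order (R = Rz(yaw) Ry(pitch) Rx(roll)).
In Python, from cell import * gives the robot as it stands.
- The arm moves only by the tool apply_moves, never from a script. Its argument "deltas" is a list of rows, each a list of 3 entries, a list of its own where there are three numbers: the shift along the world's x, y, z in cm, then the turn, a rotation vector about the world's x, y, z in degrees, then the closure, from 0 (fully open) to 1 (shut). A call has 1 to 5 rows; each row is the pose to reach, as a shift and turn from the pose commanded when the call began; what a row does not reach only later rows make up. A row lasts 1/8 s, in which the tool goes at most 62.5 mm and 10.7 degrees, less where a joint would pass 70% of its speed; a pose out of reach is approached as far as the arm can. A call with a gripper value outside its range is refused whole. The fingers move at their own pace and stop on an object; "newtons" is the grip in N (left out, the last holds). Time passes only in rows, so rows that repeat a pose let the fingers close. It gives the time, the measured TCP pose, the force and the opening at its end, in the units of the state.
- get_state(): the state, without advancing time (a new reading comes with each control period).
- snapshot(name): name is "scene" or "top"; returns the picture (420x560x3 uint8, red, green, blue); there is no depth.
- camera_info(name): a dict with "K" (3x3 intrinsics, pixels), "world_from_camera" (4x4, takes a point from camera to world coordinates). Camera axes: x right, y up, looking along -z (the intrinsics and any distortion apply to the point x, -y, -z); pixel columns grow to the right and rows downward; lengths in mm; the calibration is good to about 2 mm. A picture is of the moment at which its call begins. camera_info takes no time and is no camera call.
- finish_job(): hands the job in, once; it reports no verdict.
The state is a dict: "t": time; "joint_pos": joint angles; "qvel": joint speeds; "tau": joint torques, N m; "tool_pos": TCP position; "orientation": TCP orientation; "ft_force": force on the tool from outside, world axes, zero at the start; "ft_torque": the same for the moment, N m; "width": finger opening in mm.
Only numpy, scipy, OpenCV 4.12 (cv2) and the standard library are available. Lean on these libraries where they do the work, as an engineer would, in place of code of your own. Each camera call takes 0.05 s, during which the arm holds its last target.

## Working session

There is one attempt and no reset: what is moved stays moved. The work goes in short steps, Python scripts to look and compute and a tool call to move; the robot and the scene stay as the last step left them, time stands still between calls to the robot, and variables do not carry over. Pictures are saved under pics/ and viewed, and the job is handed in when it is done.

Besides the shell and the picture viewer there is one more tool, called as name(argument=value, ...), one argument or row to a line, values as JSON. apply_moves: Moves the arm, as the interface text tells. Its arguments: {"type":"object","properties":{"deltas":{"type":"array"},"newtons":{"type":"number"}},"required":["deltas"]}

```bash
mkdir -p pics; ls; python3 - <<'E'
from cell import *
import cv2
for n in("scene","top"):
    cv2.imwrite(f"pics/{n}0.png",cv2.cvtColor(snapshot(n),cv2.COLOR_RGB2BGR))
    print(n,camera_info(n))
print(get_state())
E
```

```text
pics
scene {'K': array([[422.5190534 ,   0.        , 286.57599406],
       [  0.        , 422.5190534 , 210.7203883 ],
       [  0.        ,   0.        ,   1.        ]]), 'world_from_camera': array([[ 8.41926402e-01,  4.17300215e-01, -3.42082541e-01,
         2.56390191e+02],
       [-5.39570993e-01,  6.56732205e-01, -5.26845286e-01,
        -4.62450112e+02],
       [ 4.80396988e-03,  6.28142772e-01,  7.78083273e-01,
         7.84907387e+02],
       [ 0.00000000e+00,  0.00000000e+00,  0.00000000e+00,
         1.00000000e+00]])}
top {'K': array([[406.32766883,   0.        , 277.62376028],
       [  0.        , 406.32766883, 209.66157743],
       [  0.        ,   0.        ,   1.        ]]), 'world_from_camera': array([[ 1.09093245e-02,  9.87714387e-01, -1.55888667e-01,
         4.40209919e+02],
       [-9.99920958e-01,  1.17501721e-02,  4.47339697e-03,
         6.18851880e+01],
       [ 6.25015721e-03,  1.55827543e-01,  9.87764502e-01,
         8.91951657e+02],
       [ 0.00000000e+00,  0.00000000e+00,  0.00000000e+00,
         1.00000000e+00]])}
{'t': 0.1, 'joint_pos': array([ 1.07572166e+00,  3.79357759e-01,  1.73467848e+00, -1.97566837e-05,
        1.02848441e+00, -3.33515625e-02]), 'qvel': array([ 0.00099968, -0.00240408, -0.00056874,  0.0015109 ,  0.00133182,
        0.00100862]), 'tau': array([ 1.77709411e-03, -7.65041971e+01, -4.35294592e+01,  6.52316865e-02,
        3.97870434e-02,  2.59998035e-05]), 'tool_pos': array([311.72048617, 626.37322855, 189.37445242]), 'orientation': array([-3.14066461e+00, -1.40411880e-05,  2.67987975e+00]), 'ft_force': array([-0.64944708, -0.59948878, -0.10791675]), 'ft_torque': array([-0.02720064, -0.01689239,  0.00968798]), 'width': 91.44640630177383}
```

View pics/scene0.png

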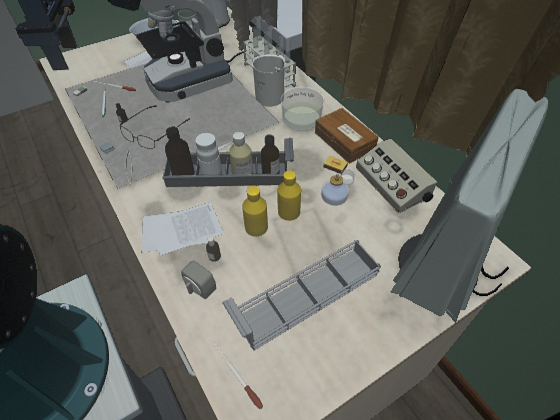

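View pics/top0.png

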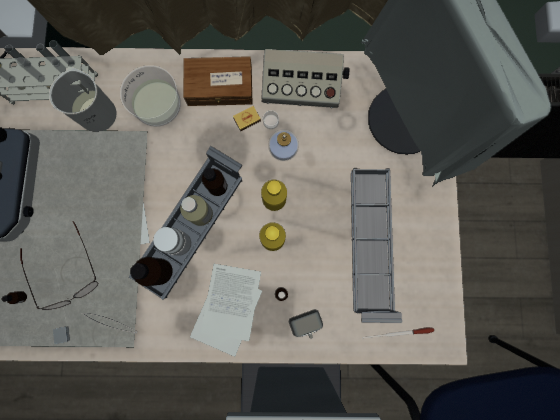

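```bash
cat > h.py <<'E'
import numpy as np, cv2
from cell import *
def cam(n):
    c=camera_info(n); return np.array(c["K"]),np.array(c["world_from_camera"])
def ray(n,u,v):
    K,T=cam(n); d=np.linalg.inv(K)@[u,v,1]; d=T[:3,:3]@(d*[1,-1,-1]); return T[:3,3],d/np.linalg.norm(d)
def onz(n,u,v,z):
    o,d=ray(n,u,v); return o+d*(z-o[2])/d[2]
def tri(p,q):
    (o1,d1),(o2,d2)=ray("scene",*p),ray("top",*q)
    s=np.linalg.lstsq(np.c_[d1,-d2],o2-o1,rcond=None)[0]
    a,b=o1+s[0]*d1,o2+s[1]*d2
    return (a+b)/2,np.linalg.norm(a-b)
def proj(n,P):
    K,T=cam(n); p=T[:3,:3].T@(np.array(P,float)-T[:3,3]); p=K@(p*[1,-1,-1]); return p[:2]/p[2]
def snap(n,f):
    im=cv2.cvtColor(snapshot(n),cv2.COLOR_RGB2BGR); cv2.imwrite(f"pics/{f}.png",im); return im
def crop(im,x0,y0,x1,y1,s,f):
    cv2.imwrite(f"pics/{f}.png",cv2.resize(im[y0:y1,x0:x1],None,fx=s,fy=s,interpolation=cv2.INTER_CUBIC))
E
python3 - <<'E'
from h import *
a=cv2.imread("pics/top0.png");b=cv2.imread("pics/scene0.png")
crop(a,120,140,260,300,3.7,"c1");crop(a,330,150,470,340,3.1,"c2");crop(b,150,120,310,200,5,"c3");crop(b,210,230,400,360,4.2,"c4")
E
```

```text
(no output)
```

View pics/c1.png

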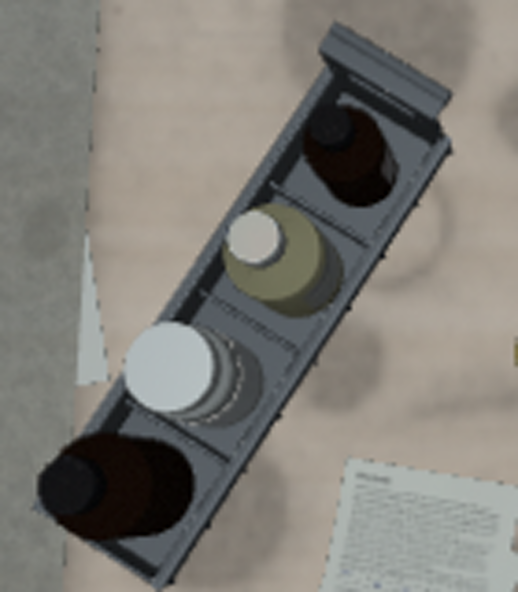

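View pics/c2.png

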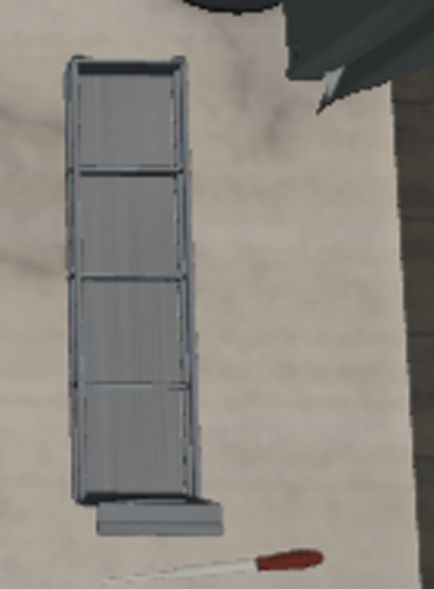

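View pics/c3.png

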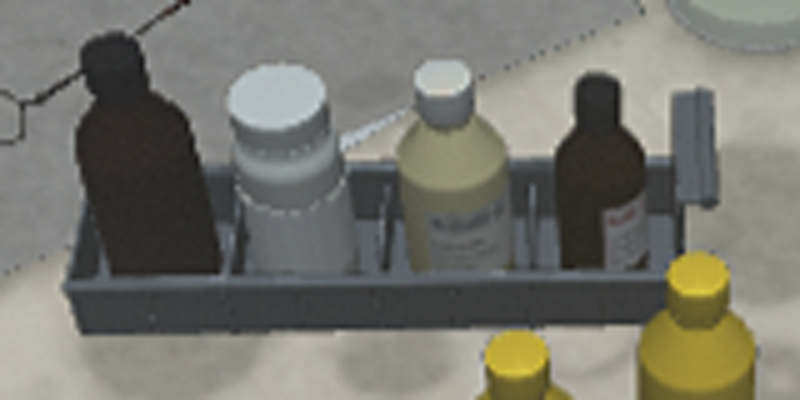

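View pics/c4.png

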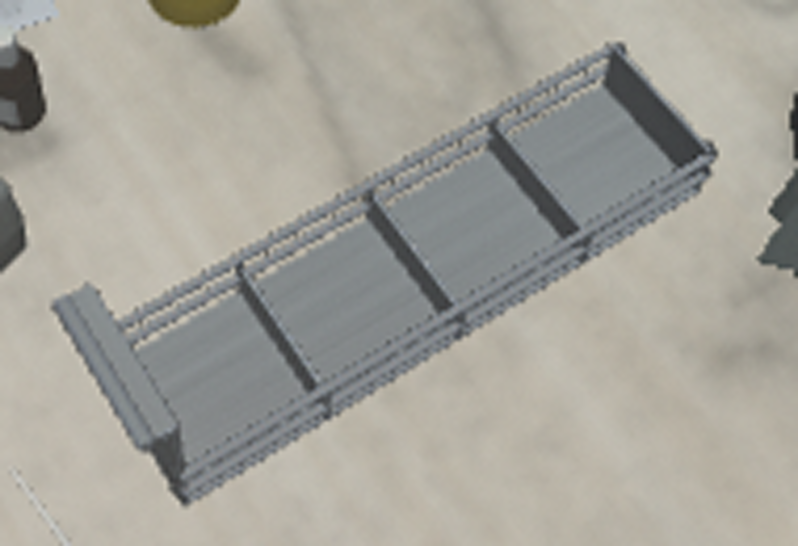

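```bash
python3 - <<'E'
from h import *
np.set_printoptions(precision=1,suppress=True)
def T(x,y,x0,y0,s): return ((x+.5)/s-.5+x0,(y+.5)/s-.5+y0)
c1=lambda x,y:T(x,y,120,140,3.7); c2=lambda x,y:T(x,y,330,150,3.1); c3=lambda x,y:T(x,y,150,120,5); c4=lambda x,y:T(x,y,210,230,4.2)
for n,a,b,h in [("small",(328,122),(598,82),130),("cream",(254,238),(443,72),140),("jar",(169,367),(278,82),128),("big",(70,486),(110,45),153)]:
    p,e=tri(c3(*b),c1(*a)); print(n,p,e,"top",onz("top",*c1(*a),h),"scene",onz("scene",*c3(*b),h))
print("rack dividers/ends top view")
for v,z in ((66,46),(170,36),(277,36),(384,36)):
    print(onz("top",*c2(77,v),z),onz("top",*c2(184,v),z))
print("scene dividers")
for l,r in (((495,126),(577,232)),((371,194),(448,306)),((241,268),(316,382))):
    print(onz("scene",*c4(*l),36),onz("scene",*c4(*r),36))
print("lip top",[onz("top",*c2(*q),98) for q in((97,504),(222,504),(97,534),(222,534))])
print("lip scene",[onz("scene",*c4(*q),98) for q in((55,305),(140,443),(86,285),(180,430))])
print("carrier low end/side z46",[onz("top",*c1(*q),46) for q in((160,586),(449,148))])
print("lip",[onz("top",*c1(*q),98) for q in((336,24),(452,97))])
# yellow, droppers, lamp
for n,a,b in [("y1",(274,187),(290,178)),("y2",(272,234),(253,191)),("dropper",(281,292),(213,241)),("spirit",(284,140),(337,176)),("shade",(430,180),(400,290)),]:
    print(n,*tri(b,a))
E
```

```text
small [631.9 193.  127.5] 0.38415681184179096 top [631.  192.6 130. ] scene [630.6 190.5 130. ]
cream [568.5 226.3 138.5] 1.1489976047666586 top [567.7 226.1 140. ] scene [568.3 224.5 140. ]
jar [503.3 267.3 132.6] 1.8597201264634238 top [502.8 268.8 128. ] scene [505.9 272.1 128. ]
big [442.5 306.4 154.2] 0.16712812583928535 top [442.5 306.9 153. ] scene [443.  307.9 153. ]
rack dividers/ends top view
[ 659.6 -105.7   46. ] [ 660.6 -179.8   46. ]
[ 588.4 -106.3   36. ] [ 589.3 -180.3   36. ]
[ 514.5 -105.    36. ] [ 515.3 -178.    36. ]
[ 442.5 -103.6   36. ] [ 443.3 -175.7   36. ]
scene dividers
[ 586.9 -111.4   36. ] [ 584.8 -180.3   36. ]
[ 513.6 -110.4   36. ] [ 510.9 -178.8   36. ]
[ 440.4 -110.7   36. ] [ 439.5 -177.4   36. ]
lip top [array([ 369.6, -102.6,   98. ]), array([ 370.4, -179.5,   98. ]), array([ 351.7, -102.2,   98. ]), array([ 352.5, -178.9,   98. ])]
lip scene [array([ 349.8, -112.5,   98. ]), array([ 350.7, -184.9,   98. ]), array([ 365.3, -111.2,   98. ]), array([ 367. , -188.9,   98. ])]
carrier low end/side z46 [array([389. , 289.5,  46. ]), array([637.6, 136.8,  46. ])]
lip [array([694.2, 195.8,  98. ]), array([653.9, 131.3,  98. ])]
y1 [607.9  66.  112.6] 0.2851832267551072
y2 [515.7  68.2 123.1] 2.1069159619494533
dropper [403.9  49.3  50.1] 0.3457833314299671
spirit [721.   45.1  72.2] 6.619466986794065
shade [ 638.4 -256.8   78.4] 9.231824957833927
```

```bash
python3 - <<'E'
from h import *
a=cv2.imread("pics/top0.png");b=cv2.imread("pics/scene0.png")
x=cv2.resize(a[0:200,340:560],None,fx=1.8,fy=1.8);y=cv2.resize(b[80:330,340:560],None,fx=1.8,fy=1.8)
o=np.zeros((450,800,3),np.uint8);o[:360,:396]=x;o[:450,400:796]=y
o=cv2.convertScaleAbs(o,alpha=1.4,beta=15)
cv2.imwrite("pics/lamp.png",o)
E
```

```text
(no output)
```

View pics/lamp.png

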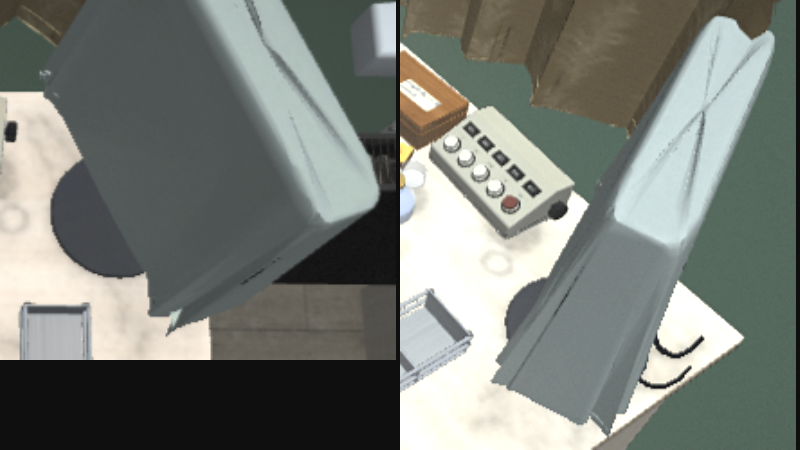

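```bash
python3 - <<'E'
from h import *
np.set_printoptions(precision=0,suppress=True)
for q in ((423.5,174),(433.5,185),(365,42)):
  for p in ((394,283),(400,270),(444.5,314.5),(455.5,320),(452,315)):
    print(q,p,*tri(p,q))
# epipolar of top points over heights
for q in ((423.5,174),(433.5,185),(365,42),(550,115),(520,120)):
  print(q,[(z,onz("top",*q,z)[:2],proj("scene",onz("top",*q,z))) for z in (0,100,200,300,400,500)])
E
```

```text
(423.5, 174) (394, 283) [ 645. -241.   78.] 2.700754280236444
(423.5, 174) (400, 270) [ 646. -234.  110.] 15.63008294882914
(423.5, 174) (444.5, 314.5) [ 705. -304.  -29.] 71.23176533970093
(423.5, 174) (455.5, 320) [ 716. -317.  -45.] 89.39078996187075
(423.5, 174) (452, 315) [ 711. -309.  -29.] 85.08983678079045
(433.5, 185) (394, 283) [ 620. -250.  112.] 9.311592377554488
(433.5, 185) (400, 270) [ 621. -243.  142.] 26.32099664967308
(433.5, 185) (444.5, 314.5) [ 671. -310.   20.] 80.45217919883372
(433.5, 185) (455.5, 320) [ 681. -322.    8.] 97.63291932281659
(433.5, 185) (452, 315) [ 676. -315.   22.] 93.46536660185642
(365, 42) (394, 283) [ 875. -160.  -69.] 265.468095959995
(365, 42) (400, 270) [ 894. -152.  -69.] 231.85973514008947
(365, 42) (444.5, 314.5) [1111. -235. -424.] 232.24029132891494
(365, 42) (455.5, 320) [1180. -256. -523.] 219.07514358872754
(365, 42) (452, 315) [1154. -244. -477.] 215.87470552035978
(423.5, 174) [(0, array([ 666., -271.]), array([405., 308.])), (100, array([ 641., -233.]), array([393., 275.])), (200, array([ 616., -196.]), array([378., 236.])),
[... 706 characters left out ...]
ray([402.,  68.])), (500, array([681., -29.]), array([373.,  10.]))]
(550, 115) [(0, array([ 811., -571.]), array([583., 400.])), (100, array([ 769., -500.]), array([562., 359.])), (200, array([ 728., -429.]), array([537., 310.])), (300, array([ 686., -358.]), array([508., 252.])), (400, array([ 644., -287.]), array([472., 182.])), (500, array([ 603., -216.]), array([428.,  96.]))]
(520, 120) [(0, array([ 797., -500.]), array([544., 370.])), (100, array([ 757., -437.]), array([525., 331.])), (200, array([ 717., -374.]), array([503., 286.])), (300, array([ 677., -311.]), array([477., 231.])), (400, array([ 637., -248.]), array([445., 166.])), (500, array([ 597., -185.]), array([405.,  84.]))]
```

Reading the pictures. In the carrier, counted from its tall end, which is at top-view (225,160):
- 1: small brown, cap at (209,173)
- 2: cream, (189,204)
- 3: white jar, (166,239)
- 4: large brown, (139,271)

The two yellow look-alikes stand on the open desk at (274,190) and (272,236) and are not meant. The steel rack's tall end is the near one, at (382,316). The grey dust cover overhangs beside rack place 4.

Triangulated cap heights of 127, 138, 133 and 154 mm match the expected 130, 140, 128 and 153 mm.

apply_moves(
  deltas=[
    [[6.2,-8.4,1],[0,0,-4.9],0],
    [[9.5,-13,1],[0,0,-4.9],0],
    [[13,-17.7,1],[0,0,-4.9],0],
    [[16.5,-22.4,1],[0,0,-4.9],0],
    [[20,-27.2,1],[0,0,-4.9],0],
  ],
)

```text
t: 0.72
tool_pos: [497.7, 373.4, 199.8]
orientation: [-3.141, -0.0, 2.594]
ft_force: [0.4, 0.1, -1.0]
width: 91.2
```

apply_moves(
  deltas=[
    [[4,-5.4,0],[0,0,0],0],
    [[8,-10.8,0],[0,0,0],0],
    [[11.9,-16.2,0],[0,0,0],0],
    [[11.9,-16.2,0],[0,0,0],0],
    [[11.9,-16.2,0],[0,0,0],0],
  ],
)

```text
t: 1.35
tool_pos: [615.8, 212.8, 199.5]
orientation: [-3.141, -0.001, 2.593]
ft_force: [0.9, 1.0, -0.1]
width: 91.0
```

```bash
python3 - <<'E'
from h import *
print(get_state())
a=snap("top","t1");b=snap("scene","s1")
x=cv2.resize(a[100:300,100:320],None,fx=1.8,fy=1.8);y=cv2.resize(b[60:260,130:350],None,fx=1.8,fy=1.8)
cv2.imwrite("pics/v1.png",np.hstack([x,y]))
E
```

```text
{'t': 1.35, 'joint_pos': array([ 2.96971090e-01,  2.93875029e-01,  1.83110722e+00,  1.78049070e-04,
        1.01726123e+00, -7.25302375e-01]), 'qvel': array([ 0.03706466, -0.00727283,  0.00935844,  0.00445939,  0.00045427,
        0.01240284]), 'tau': array([-3.41544583e+00, -6.82702088e+01, -4.38331854e+01, -9.78542143e-02,
        5.40892768e-02, -2.70039160e-01]), 'tool_pos': array([615.7521051 , 212.84579626, 199.5177543 ]), 'orientation': array([-3.14120607e+00, -5.45032359e-04,  2.59297604e+00]), 'ft_force': array([ 0.94391744,  0.96410356, -0.12988864]), 'ft_torque': array([0.02608406, 0.01182958, 0.00147121]), 'width': 91.03929402735818}
```

View pics/v1.png

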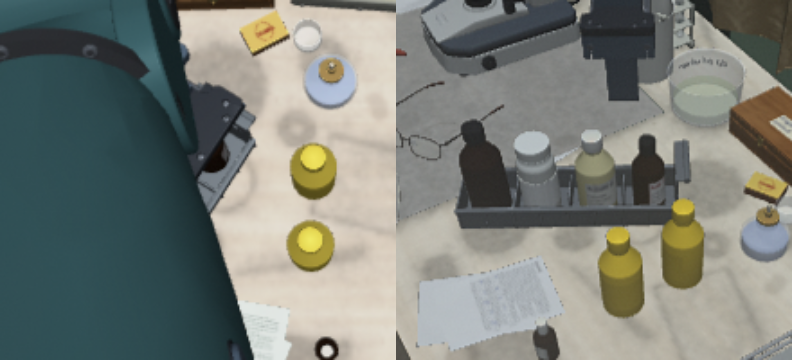

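Small brown is next to the tall end and the gripper is just short of it. I'll align, then descend.

apply_moves(
  deltas=[
    [[1.5,-2.1,0],[0,0,0],0],
    [[1.5,-2.1,0],[0,0,0],0],
    [[1.5,-2.1,-4],[0,0,0],0],
    [[1.5,-2.1,-8],[0,0,0],0],
    [[1.5,-2.1,-11.5],[0,0,0],0],
  ],
  newtons=25,
)

```text
t: 2.08
tool_pos: [630.4, 192.5, 83.5]
orientation: [-3.141, -0.0, 2.595]
ft_force: [-0.1, 0.0, 0.5]
width: 91.2
```

apply_moves(
  deltas=[
    [[0,0,0],[0,0,0],0],
    [[0,0,0],[0,0,0],0],
  ],
)

```text
t: 2.33
tool_pos: [631.5, 192.6, 86.3]
orientation: [3.141, 0.001, 2.594]
ft_force: [0.6, -0.3, 0.6]
width: 91.4
```

```bash
python3 - <<'E'
from h import *
b=snap("scene","s2")
crop(b,150,90,320,200,4.5,"v2")
E
```

```text
(no output)
```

View pics/v2.png

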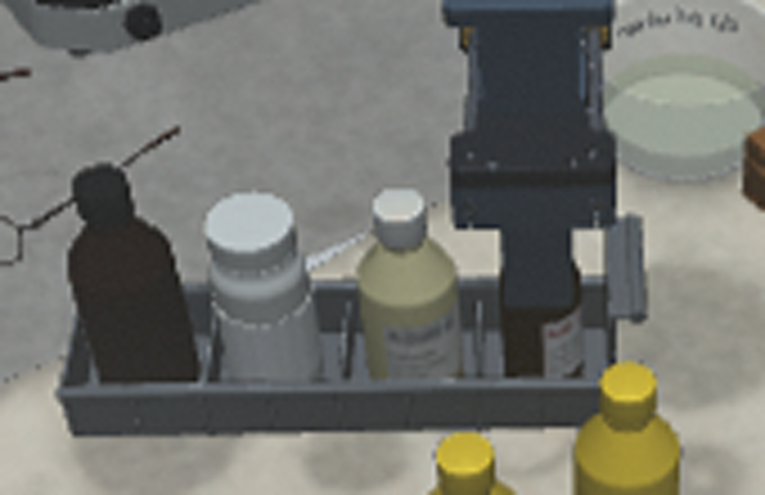

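The finger sits square in front of the small brown bottle: finger at x 500–572, bottle at 500–580. Closing.

apply_moves(
  deltas=[
    [[0,0,0],[0,0,0],0.3],
    [[0,0,0],[0,0,0],0.45],
    [[0,0,0],[0,0,0],0.6],
    [[0,0,0],[0,0,0],0.7],
    [[0,0,0],[0,0,0],0.8],
  ],
  newtons=25,
)

```text
t: 3.0
tool_pos: [630.8, 192.2, 84.9]
orientation: [-3.142, -0.0, 2.594]
ft_force: [-0.0, 0.2, 0.2]
width: 43.9
```

apply_moves(
  deltas=[
    [[0,0,0],[0,0,0],0.8],
    [[0,0,0],[0,0,0],0.8],
    [[0,0,2],[0,0,0],0.8],
    [[0,0,2],[0,0,0],0.8],
  ],
)

```text
t: 3.5
tool_pos: [632.1, 192.6, 107.2]
orientation: [3.139, 0.002, 2.594]
ft_force: [-0.2, -0.1, -0.9]
width: 43.0
```

apply_moves(
  deltas=[
    [[0,0,4],[0,0,0],0.8],
    [[0,0,8],[0,0,0],0.8],
    [[0,0,12],[0,0,0],0.8],
    [[0,0,13],[0,0,0],0.8],
    [[0,0,13],[0,0,0],0.8],
  ],
)

```text
t: 4.12
tool_pos: [630.8, 192.2, 234.8]
orientation: [3.141, 0.0, 2.594]
ft_force: [1.2, 0.1, -1.9]
width: 43.0
```

apply_moves(
  deltas=[
    [[-2,-3,0],[0,0,5],0.8],
    [[-4.5,-6.5,0],[0,0,10],0.8],
    [[-7,-10.5,0],[0,0,16],0.8],
    [[-9.5,-14.5,0],[0,0,22],0.8],
    [[-12,-18.5,0],[0,0,28],0.8],
  ],
)

```text
t: 4.75
tool_pos: [509.0, 6.2, 233.1]
orientation: [-3.141, -0.002, 3.087]
ft_force: [0.8, -0.9, -0.7]
width: 43.3
```

apply_moves(
  deltas=[
    [[0,0,0],[0,0,0],0.8],
  ],
)

```text
t: 4.88
tool_pos: [508.6, 5.5, 233.1]
orientation: [-3.141, -0.003, 3.082]
ft_force: [0.1, -0.1, 0.2]
width: 43.0
```

apply_moves(
  deltas=[
    [[-2.5,-3.5,0],[0,0,1],0.8],
    [[-5,-7.5,0],[0,0,2.5],0.8],
    [[-7.5,-11.5,0],[0,0,2.5],0.8],
    [[-10,-14.7,0],[0,0,2.5],0.8],
    [[-10,-14.7,0],[0,0,2.5],0.8],
  ],
)

```text
t: 5.5
tool_pos: [409.6, -140.6, 233.8]
orientation: [3.141, -0.002, 3.123]
ft_force: [0.3, 1.0, -1.0]
width: 43.2
```

apply_moves(
  deltas=[
    [[0,0,0],[0,0,0],0.8],
  ],
)

```text
t: 5.62
tool_pos: [411.0, -139.3, 234.2]
orientation: [3.141, -0.001, 3.126]
ft_force: [0.2, -0.3, -0.9]
width: 43.3
```

```bash
python3 - <<'E'
from h import *
s=get_state();print(s["joint_pos"],s["tool_pos"],s["orientation"])
b=snap("scene","s3");a=snap("top","t3")
cv2.imwrite("pics/v3.png",np.hstack([cv2.resize(b[120:360,200:420],None,fx=1.8,fy=1.8),cv2.resize(a[120:360,280:500],None,fx=1.8,fy=1.8)]))
E
```

```text
[-3.80712532e-01 -1.25207651e-01  2.21916620e+00  2.43823930e-04
  1.04859191e+00 -1.93593706e+00] [ 411.02665246 -139.34538367  234.24220475] [ 3.14105335e+00 -8.19252493e-04  3.12589936e+00]
```

View pics/v3.png

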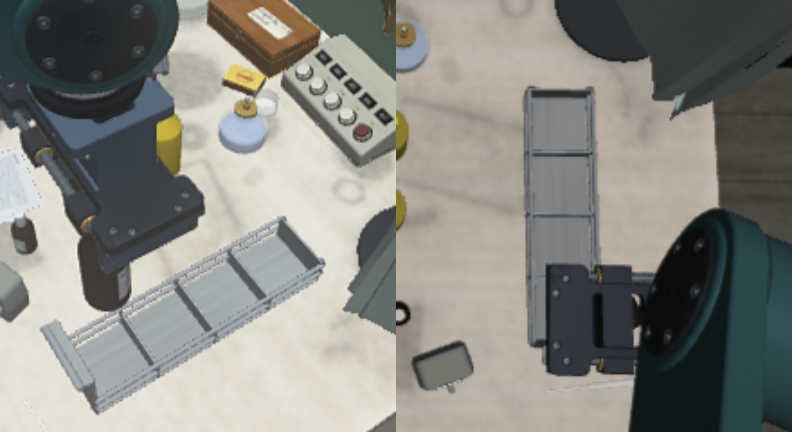

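apply_moves(
  deltas=[
    [[-0.2,-0.3,-3],[0,0,0],0.8],
    [[-0.2,-0.3,-6.5],[0,0,0],0.8],
    [[-0.2,-0.3,-10],[0,0,0],0.8],
    [[-0.2,-0.3,-12],[0,0,0],0.8],
    [[-0.2,-0.3,-13],[0,0,0],0.8],
  ],
)

```text
t: 6.35
tool_pos: [408.8, -142.0, 103.7]
orientation: [3.141, -0.002, 3.128]
ft_force: [-0.2, 0.2, -0.9]
width: 43.3
```

apply_moves(
  deltas=[
    [[0,0,-1],[0,0,0],0.8],
    [[0,0,-1.6],[0,0,0],0.8],
    [[0,0,-1.6],[0,0,0],0.8],
  ],
)

```text
t: 6.72
tool_pos: [408.9, -142.7, 88.9]
orientation: [3.142, -0.0, 3.127]
ft_force: [0.3, 0.2, -0.3]
width: 43.4
```

```bash
python3 - <<'E'
from h import *
b=snap("scene","s4")
crop(b,200,170,400,350,3.9,"v4")
E
```

```text
(no output)
```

View pics/v4.png

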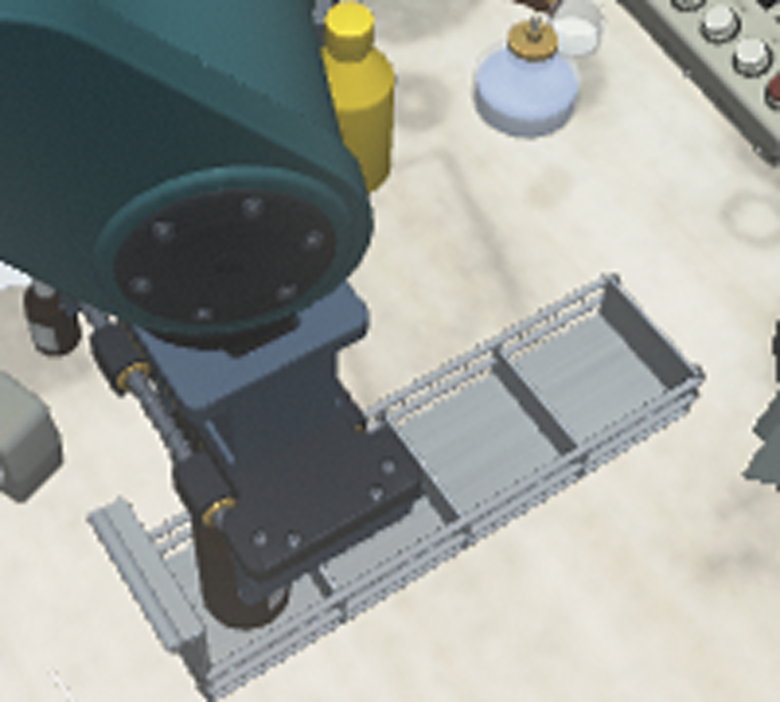

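The bottle is inside place 1, between the tall end and the first divider. Lowering the last millimetres until it touches.

apply_moves(
  deltas=[
    [[0,0,-0.3],[0,0,0],0.8],
    [[0,0,-0.4],[0,0,0],0.8],
    [[0,0,-0.4],[0,0,0],0.8],
  ],
)

```text
t: 7.15
tool_pos: [408.9, -142.8, 84.9]
orientation: [-3.142, 0.0, 3.127]
ft_force: [-0.3, -0.1, -0.3]
width: 43.2
```

apply_moves(
  deltas=[
    [[0,0,-0.1],[0,0,0],0.8],
    [[0,0,-0.15],[0,0,0],0.8],
    [[0,0,-0.15],[0,0,0],0.8],
  ],
)

```text
t: 7.52
tool_pos: [410.1, -143.3, 84.6]
orientation: [-3.141, 0.002, 3.127]
ft_force: [-2.6, 0.5, 18.6]
width: 43.5
```

apply_moves(
  deltas=[
    [[0,0,0.1],[0,0,0],0.5],
    [[0,0,0.1],[0,0,0],0.4],
    [[0,0,0.1],[0,0,0],0.2],
    [[0,0,0.1],[0,0,0],0.1],
    [[0,0,0.1],[0,0,0],0.1],
  ],
)

```text
t: 8.15
tool_pos: [408.8, -142.8, 84.3]
orientation: [3.142, -0.0, 3.127]
ft_force: [-0.1, -0.4, -0.4]
width: 80.7
```

apply_moves(
  deltas=[
    [[0,0,3],[0,0,0],0.1],
    [[0,0,8],[0,0,0],0],
    [[0,0,13],[0,0,0],0],
    [[0,0,15],[0,0,0],0],
    [[3,4,15],[0,0,0],0],
  ],
)

```text
t: 8.78
tool_pos: [439.5, -104.0, 236.5]
orientation: [-3.14, 0.004, 3.123]
ft_force: [1.0, 0.4, -0.3]
width: 91.3
```

apply_moves(
  deltas=[
    [[4,5,0],[0,0,-8],0],
    [[8,10,0],[0,0,-16],0],
    [[11.5,15,0],[0,0,-24],0],
    [[14,20,0],[0,0,-31],0],
    [[14,25,0],[0,0,-31],0],
  ],
)

```text
t: 9.4
tool_pos: [579.9, 149.2, 234.1]
orientation: [-3.142, 0.0, 2.584]
ft_force: [1.1, -0.2, 0.2]
width: 90.8
```

```bash
python3 - <<'E'
from h import *
b=snap("scene","s5");a=snap("top","t5")
cv2.imwrite("pics/v5.png",np.hstack([cv2.resize(b[120:360,200:420],None,fx=1.8,fy=1.8),cv2.resize(a[120:360,280:500],None,fx=1.8,fy=1.8)]))
E
```

```text
(no output)
```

View pics/v5.png

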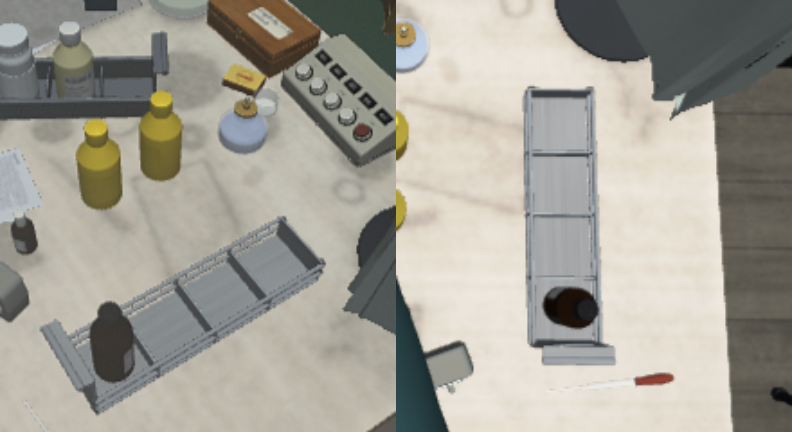

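The small brown bottle stands upright in place 1, cap at top-view (386,292). I'll check its position and re-measure the cream bottle in the same script.

```bash
python3 - <<'E'
from h import *
np.set_printoptions(precision=1,suppress=True)
print(onz("top",385.4,291.5,130), onz("scene",108/1.8+200,308/1.8+120,130))
b=cv2.imread("pics/s5.png");print(tri((238.6,134.4),(188.5,204.2)))
crop(b,140,110,320,200,4.4,"v6")
E
```

```text
[ 410.1 -141.9  130. ] [ 409.4 -144.6  130. ]
(array([568.7, 225.9, 137.3]), np.float64(2.125647869100515))
```

View pics/v6.png

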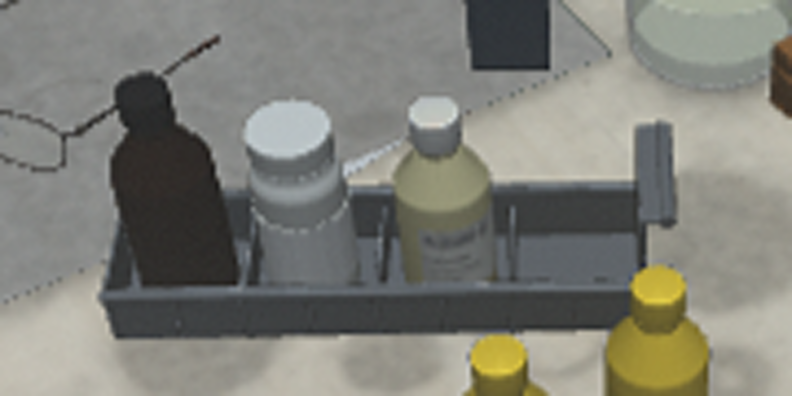

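apply_moves(
  deltas=[
    [[-0.6,4,0],[0,0,0],0],
    [[-1.2,7.7,0],[0,0,0],0],
    [[-1.2,7.7,-4],[0,0,0],0],
    [[-1.2,7.7,-6],[0,0,0],0],
    [[-1.2,7.7,-6],[0,0,0],0],
  ],
)

```text
t: 10.12
tool_pos: [566.1, 223.2, 173.1]
orientation: [-3.139, -0.002, 2.585]
ft_force: [0.3, -1.0, -0.1]
width: 91.3
```

apply_moves(
  deltas=[
    [[0,0,-4],[0,0,0],0],
    [[0,0,-7],[0,0,0],0],
    [[0,0,-8.3],[0,0,0],0],
    [[0,0,-8.3],[0,0,0],0],
    [[0,0,-8.3],[0,0,0],0.1],
  ],
)

```text
t: 10.75
tool_pos: [567.8, 224.4, 92.9]
orientation: [3.14, 0.001, 2.585]
ft_force: [-0.5, -0.4, 0.4]
width: 84.4
```

```bash
python3 - <<'E'
from h import *
b=snap("scene","s7")
crop(b,140,90,320,200,4.4,"v7")
E
```

```text
(no output)
```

View pics/v7.png

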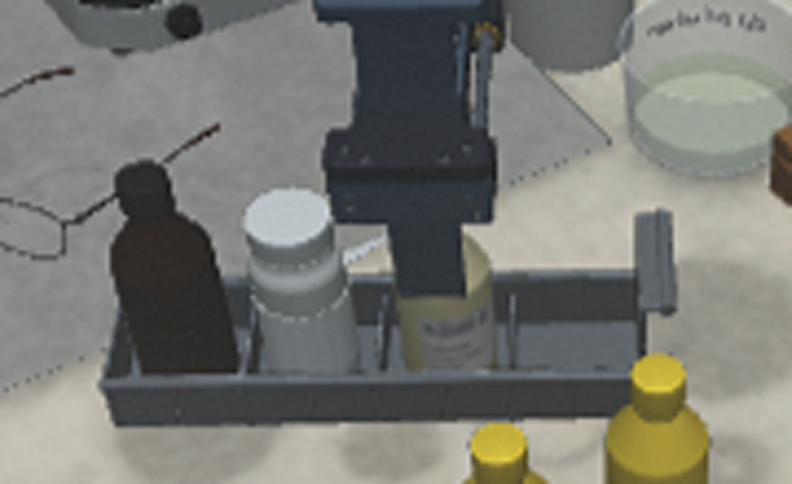

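```bash
python3 - <<'E'
from h import *
f=lambda p:((np.array(p)-[140,90])+.5)*4.4-.5
# near finger tip centre, ~36 mm + from TCP toward camera across the row; bottle axis points
ac=np.array([.52,.854,0])
print("near finger tip",f(proj("scene",np.array([567.8,224.4,92.9])-40*ac)), f(proj("scene",np.array([567.8,224.4,92.9])-52*ac)))
for z in (10,93,140): print(z,f(proj("scene",[568.5,225,z])))
E
```

```text
near finger tip [436.76477059 314.64934522] [435.66829562 330.77456929]
10 [452.59457803 368.16837056]
93 [440.89012736 261.38732592]
140 [433.57168799 194.62036492]
```

The finger is about 1 px (2.5 mm) left of the bottle axis. I'll nudge 2 mm along the row and close.

apply_moves(
  deltas=[
    [[0.2,-0.1,0],[0,0,0],0.1],
    [[0.2,-0.1,0],[0,0,0],0.3],
    [[0.2,-0.1,0],[0,0,0],0.45],
    [[0.2,-0.1,0],[0,0,0],0.6],
    [[0.2,-0.1,0],[0,0,0],0.7],
  ],
  newtons=25,
)

```text
t: 11.42
tool_pos: [568.8, 223.2, 91.4]
orientation: [3.142, -0.0, 2.586]
ft_force: [-0.0, 0.7, 0.3]
width: 52.3
```

apply_moves(
  deltas=[
    [[0,0,0],[0,0,0],0.7],
    [[0,0,2],[0,0,0],0.7],
    [[0,0,6],[0,0,0],0.7],
    [[0,0,11],[0,0,0],0.7],
    [[0,0,15],[0,0,0],0.7],
  ],
)

```text
t: 12.05
tool_pos: [569.0, 223.3, 244.8]
orientation: [3.14, 0.001, 2.586]
ft_force: [0.3, -0.6, -1.7]
width: 52.8
```

apply_moves(
  deltas=[
    [[0,0,0],[0,0,0],0.7],
    [[-0.5,-3,0],[0,0,3],0.7],
    [[-1.5,-7,0],[0,0,8],0.7],
    [[-2.5,-12,0],[0,0,14],0.7],
    [[-3.5,-17,0],[0,0,20],0.7],
  ],
)

```text
t: 12.68
tool_pos: [532.8, 51.9, 241.0]
orientation: [-3.141, -0.001, 2.939]
ft_force: [1.0, -0.1, -0.9]
width: 52.2
```

apply_moves(
  deltas=[
    [[-1,-5,0],[0,0,5],0.7],
    [[-2,-10,0],[0,0,10],0.7],
    [[-3.5,-14,0],[0,0,10.5],0.7],
    [[-4.5,-17.5,0],[0,0,10.5],0.7],
    [[-4.5,-17.5,0],[0,0,10.5],0.7],
  ],
)

```text
t: 13.3
tool_pos: [487.8, -123.3, 241.1]
orientation: [3.142, -0.001, 3.115]
ft_force: [-0.3, 0.1, -0.6]
width: 52.3
```

apply_moves(
  deltas=[
    [[0,0,0],[0,0,0],0.7],
  ],
)

```text
t: 13.42
tool_pos: [488.6, -121.4, 241.1]
orientation: [3.141, -0.001, 3.117]
ft_force: [0.6, -0.2, -1.4]
width: 52.1
```

apply_moves(
  deltas=[
    [[-1.2,-2.1,0],[0,0,0],0.7],
    [[-1.2,-2.1,-4],[0,0,0],0.7],
    [[-1.2,-2.1,-8],[0,0,0],0.7],
    [[-1.2,-2.1,-9],[0,0,0],0.7],
    [[-1.2,-2.1,-9],[0,0,0],0.7],
  ],
)

```text
t: 14.05
tool_pos: [477.0, -142.3, 151.6]
orientation: [3.141, -0.001, 3.119]
ft_force: [-1.3, -1.1, -0.7]
width: 52.1
```

```bash
python3 - <<'E'
from h import *
b=snap("scene","s8");a=snap("top","t8")
cv2.imwrite("pics/v8.png",np.hstack([cv2.resize(b[120:360,200:420],None,fx=1.8,fy=1.8),cv2.resize(a[120:360,280:500],None,fx=1.8,fy=1.8)]))
E
```

```text
(no output)
```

View pics/v8.png

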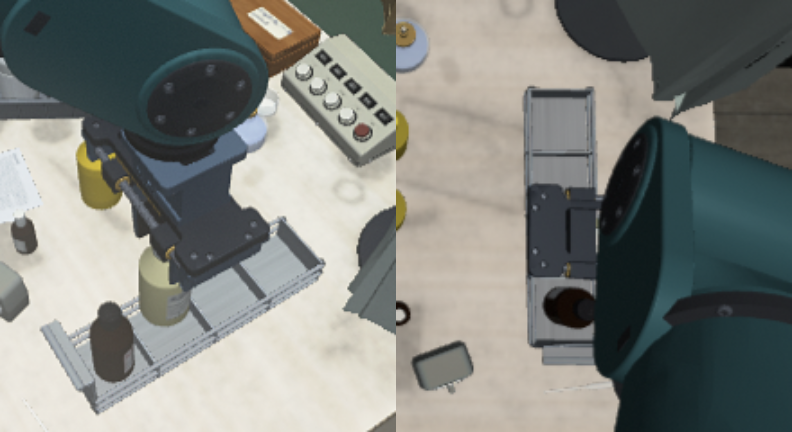

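The cream bottle hangs over place 2, clear of the small brown bottle. Lowering.

apply_moves(
  deltas=[
    [[0,0,-2],[0,0,0],0.7],
    [[0,0,-4],[0,0,0],0.7],
    [[0,0,-5.2],[0,0,0],0.7],
    [[0,0,-5.7],[0,0,0],0.7],
    [[0,0,-5.9],[0,0,0],0.7],
  ],
)

```text
t: 14.78
tool_pos: [477.2, -142.9, 92.8]
orientation: [-3.141, 0.001, 3.118]
ft_force: [-0.1, 0.1, -1.9]
width: 52.3
```

apply_moves(
  deltas=[
    [[0,0,-0.1],[0,0,0],0.7],
    [[0,0,-0.15],[0,0,0],0.7],
    [[0,0,-0.15],[0,0,0],0.7],
  ],
)

```text
t: 15.15
tool_pos: [477.2, -142.9, 91.3]
orientation: [-3.141, 0.001, 3.118]
ft_force: [-0.6, 1.6, 3.2]
width: 52.2
```

Contact, 3 N. Release, withdraw and return toward the jar.

apply_moves(
  deltas=[
    [[0,0,0],[0,0,0],0.4],
    [[0,0,0],[0,0,0],0.3],
    [[0,0,0],[0,0,0],0.15],
    [[0,0,0],[0,0,0],0.1],
    [[0,0,0],[0,0,0],0.1],
  ],
)

```text
t: 15.78
tool_pos: [476.8, -142.8, 90.9]
orientation: [3.142, -0.0, 3.118]
ft_force: [-0.9, -0.3, 0.8]
width: 82.0
```

apply_moves(
  deltas=[
    [[0,0,3],[0,0,0],0.1],
    [[0,0,8],[0,0,0],0],
    [[0,0,13],[0,0,0],0],
    [[0,0,14],[0,0,0],0],
    [[0,4,14],[0,0,0],0],
  ],
)

```text
t: 16.4
tool_pos: [477.3, -103.6, 231.4]
orientation: [-3.141, 0.002, 3.115]
ft_force: [0.1, 1.1, 0.0]
width: 91.3
```

apply_moves(
  deltas=[
    [[1,5,0],[0,0,-8],0],
    [[1,10,0],[0,0,-16],0],
    [[2,15.5,0],[0,0,-24],0],
    [[2,21,0],[0,0,-30.4],0],
    [[2,26,0],[0,0,-30.4],0],
  ],
)

```text
t: 17.02
tool_pos: [496.2, 159.0, 229.8]
orientation: [-3.141, -0.001, 2.586]
ft_force: [0.9, -0.1, 0.1]
width: 91.1
```

```bash
python3 - <<'E'
from h import *
b=snap("scene","s9");a=snap("top","t9")
cv2.imwrite("pics/v9.png",np.hstack([cv2.resize(b[110:360,150:370],None,fx=1.8,fy=1.8),cv2.resize(a[110:360,280:500],None,fx=1.8,fy=1.8)]))
E
```

```text
(no output)
```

View pics/v9.png

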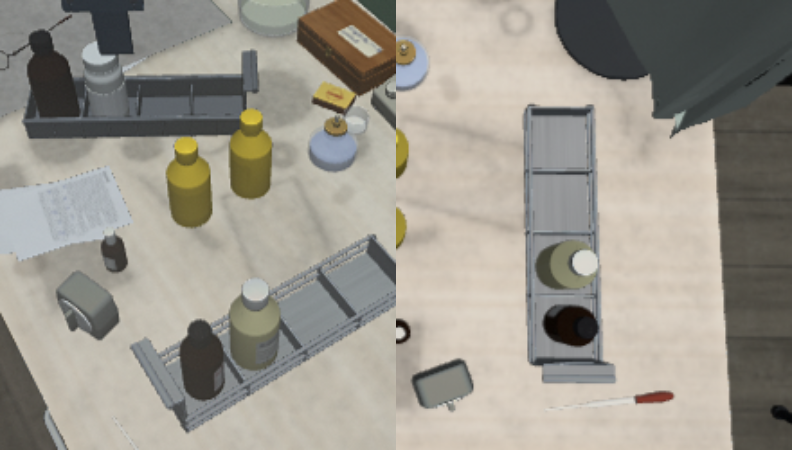

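Cream stands upright in place 2. Next is the jar, third in the carrier, at about (504, 269). I'll grip it on the upper body with the TCP at 64 mm.

apply_moves(
  deltas=[
    [[0.4,5,0],[0,0,0.5],0],
    [[0.8,9,0],[0,0,0.5],0],
    [[0.8,11,0],[0,0,0.5],0],
    [[0.8,11,-3],[0,0,0.5],0],
    [[0.8,11,-5],[0,0,0.5],0],
  ],
)

```text
t: 17.75
tool_pos: [504.2, 266.3, 179.2]
orientation: [-3.14, -0.001, 2.596]
ft_force: [-0.5, 0.3, -0.1]
width: 91.4
```

apply_moves(
  deltas=[
    [[0,0,-1],[0,0,0],0],
    [[0,0,-3],[0,0,0],0],
  ],
)

```text
t: 18.0
tool_pos: [505.6, 267.1, 150.8]
orientation: [3.14, 0.001, 2.595]
ft_force: [1.1, -0.5, 0.2]
width: 91.4
```

```bash
python3 - <<'E'
from h import *
b=snap("scene","s10")
crop(b,140,90,320,200,4.4,"v10")
f=lambda p:((np.array(p)-[140,90])+.5)*4.4-.5
s=get_state();p=s["tool_pos"];print(p,f(proj("scene",p-45*np.array([.52,.854,0]))))
for z in (10,94,128): print(z,f(proj("scene",[504,269,z])))
E
```

```text
[504.04594238 266.43411704 147.92276616] [275.64860388 241.11280568]
10 [317.57565743 364.90865811]
94 [296.97644582 256.66599413]
128 [287.85847316 208.75378907]
```

View pics/v10.png

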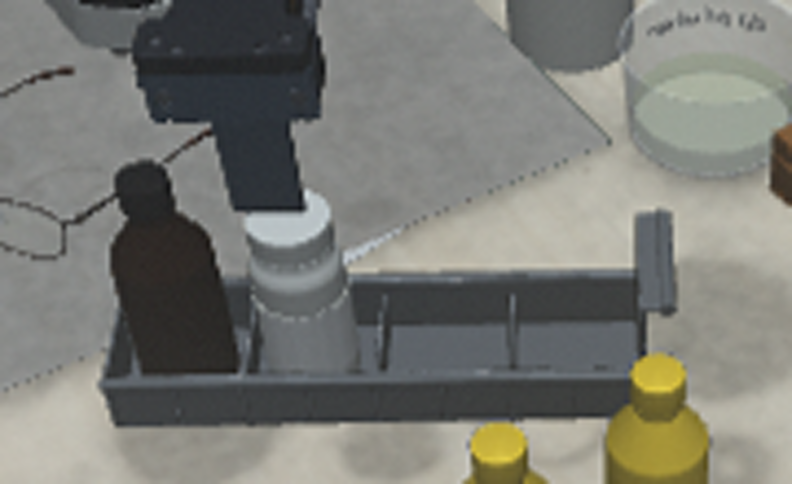

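Finger tip at (269,210), lid centre at (290,218). The lid matches (504,269). The finger shows the same slight left bias, so I'll shift 2 mm and descend.

apply_moves(
  deltas=[
    [[0.2,0.1,0],[0,0,0],0],
    [[0.2,0.1,-3],[0,0,0],0],
    [[0.2,0.1,-6],[0,0,0],0],
    [[0.2,0.1,-8.4],[0,0,0],0],
    [[0.2,0.1,-8.4],[0,0,0],0],
  ],
)

```text
t: 18.68
tool_pos: [506.4, 268.0, 66.1]
orientation: [-3.14, -0.001, 2.596]
ft_force: [-0.9, 0.1, -0.5]
width: 91.2
```

apply_moves(
  deltas=[
    [[0,0,0],[0,0,0],0.1],
    [[0,0,0],[0,0,0],0.3],
    [[0,0,0],[0,0,0],0.45],
    [[0,0,0],[0,0,0],0.6],
    [[0,0,0],[0,0,0],0.7],
  ],
  newtons=25,
)

```text
t: 19.3
tool_pos: [507.0, 268.3, 67.1]
orientation: [3.141, 0.0, 2.596]
ft_force: [-0.8, -1.1, 4.1]
width: 50.1
```

apply_moves(
  deltas=[
    [[0,0,0],[0,0,0],0.7],
    [[0,0,2],[0,0,0],0.7],
    [[0,0,4],[0,0,0],0.7],
  ],
)

```text
t: 19.68
tool_pos: [506.9, 268.3, 108.4]
orientation: [3.141, 0.0, 2.596]
ft_force: [0.9, 0.2, -1.1]
width: 50.5
```

```bash
python3 - <<'E'
from h import *
b=snap("scene","s11")
crop(b,140,70,320,200,4.4,"v11")
E
```

```text
(no output)
```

View pics/v11.png

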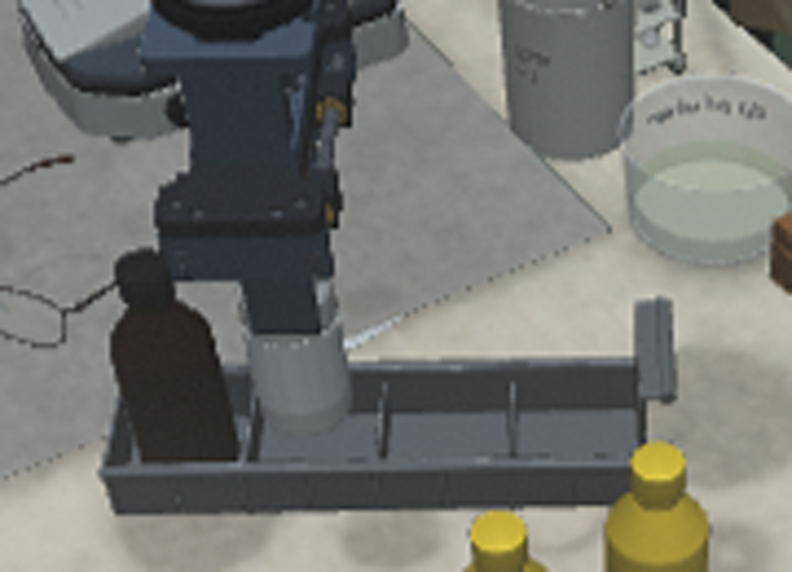

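```bash
python3 - <<'E'
from h import *
f=lambda p:((np.array(p)-[140,70])+.5)*4.4-.5
s=get_state();p=s["tool_pos"];print(p)
v=np.array([.413,.911,0]);ac=np.array([.52,.854,0])
for d in (26,39): print("tip outer",d,f(proj("scene",p-d*ac)))
c=np.array([p[0],p[1],0])
for z in (40,51,60): print("bottom front",z,f(proj("scene",c-26*v+[0,0,z])))
for z in (110,120,135): print("rim front",z,f(proj("scene",c-26*v+[0,0,z])))
for z in (135,): 
  for s_ in(-26,26): print("rim side",f(proj("scene",c+s_*np.array([.84,-.54,0])+[0,0,z])))
E
```

```text
[508.36639718 268.9942588  111.13519942]
tip outer 26 [295.19627666 351.2290531 ]
tip outer 39 [292.81539868 368.31749421]
bottom front 40 [319.07791893 445.61640291]
bottom front 51 [316.44232612 431.64052629]
bottom front 60 [314.25301486 420.03116692]
rim front 110 [301.52073283 352.51512194]
rim front 120 [298.85206559 338.36386004]
rim front 135 [294.76804511 316.70734084]
rim side [244.04677369 283.38920384]
rim side [342.88475454 283.8463072 ]
```

The jar is lifted and upright, but the fingertips at row 333 sit only just below its shoulder, higher than my projection said. I'll set it back down and regrip about 8 mm lower.

apply_moves(
  deltas=[
    [[0,0,-2],[0,0,0],0.7],
    [[0,0,-3.6],[0,0,0],0.7],
    [[0,0,-4.1],[0,0,0],0.7],
    [[0,0,-4.2],[0,0,0],0.7],
    [[0,0,-4.2],[0,0,0],0.7],
  ],
)

```text
t: 20.35
tool_pos: [506.9, 268.0, 64.9]
orientation: [-3.14, -0.0, 2.596]
ft_force: [-4.1, -4.7, 21.5]
width: 50.7
```

apply_moves(
  deltas=[
    [[0,0,0],[0,0,0],0.4],
    [[0,0,0],[0,0,0],0.25],
    [[0,0,0],[0,0,0],0.1],
    [[0,0,0],[0,0,0],0.1],
  ],
)

```text
t: 20.85
tool_pos: [506.7, 268.1, 64.6]
orientation: [-3.141, -0.0, 2.596]
ft_force: [0.0, -0.1, -0.5]
width: 80.7
```

```bash
python3 - <<'E'
from h import *
b=snap("scene","s12")
crop(b,140,70,320,200,4.4,"v12")
print(get_state()["tool_pos"])
E
```

```text
[506.7745374  268.21184392  64.72187171]
```

View pics/v12.png

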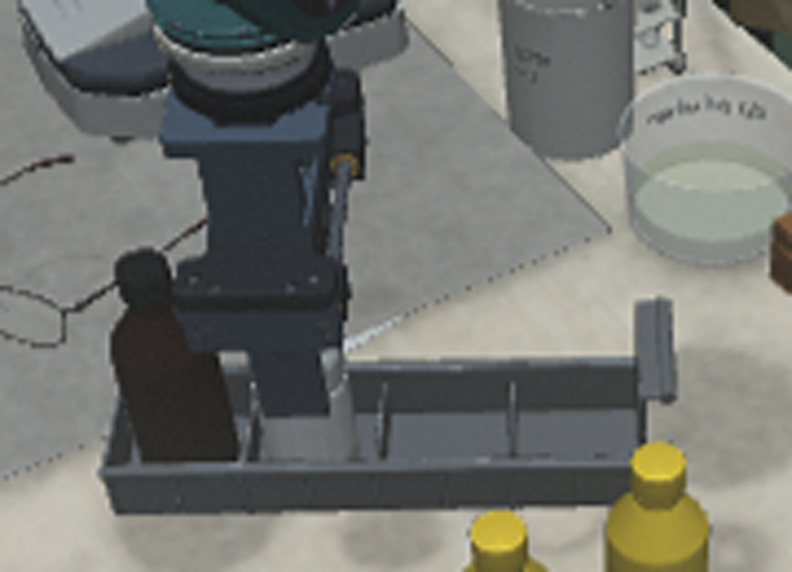

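apply_moves(
  deltas=[
    [[0,0,-0.4],[0,0,0],0.1],
    [[0,0,-0.8],[0,0,0],0.1],
    [[0,0,-0.8],[0,0,0],0.1],
  ],
)

```text
t: 21.28
tool_pos: [506.6, 268.1, 56.4]
orientation: [-3.141, -0.0, 2.596]
ft_force: [0.8, -0.4, -1.0]
width: 81.9
```

apply_moves(
  deltas=[
    [[0,0,0],[0,0,0],0.3],
    [[0,0,0],[0,0,0],0.4],
    [[0,0,0],[0,0,0],0.5],
    [[0,0,0],[0,0,0],0.6],
    [[0,0,0],[0,0,0],0.7],
  ],
  newtons=25,
)

```text
t: 21.9
tool_pos: [506.9, 268.2, 56.9]
orientation: [3.142, 0.0, 2.596]
ft_force: [-0.4, -0.3, 0.4]
width: 51.2
```

apply_moves(
  deltas=[
    [[0,0,0],[0,0,0],0.7],
    [[0,0,2],[0,0,0],0.7],
    [[0,0,6],[0,0,0],0.7],
    [[0,0,11],[0,0,0],0.7],
    [[0,0,16],[0,0,0],0.7],
  ],
)

```text
t: 22.52
tool_pos: [506.6, 268.1, 219.8]
orientation: [3.141, 0.0, 2.596]
ft_force: [0.4, 0.7, -1.3]
width: 51.3
```

```bash
python3 - <<'E'
from h import *
b=snap("scene","s13")
crop(b,140,20,320,200,3.3,"v13")
print(get_state()["tool_pos"])
E
```

```text
[509.45391426 269.49015633 226.51894478]
```

View pics/v13.png

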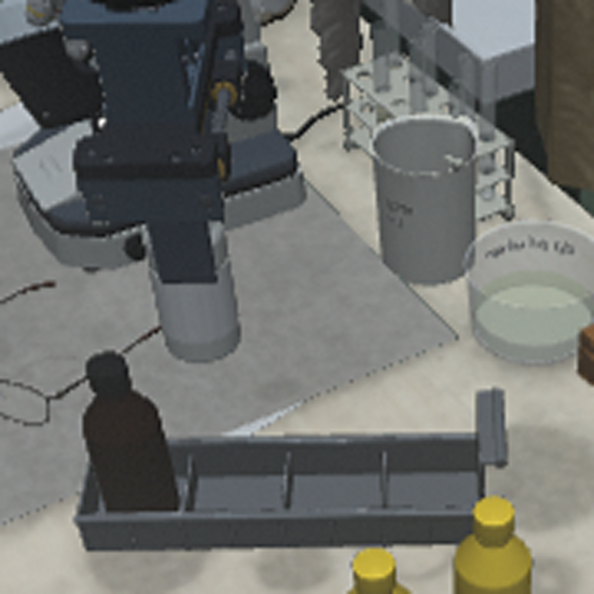

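The jar is now gripped squarely on the body: width 51.3, upright. Carrying it to place 3.

apply_moves(
  deltas=[
    [[0.5,-2.5,0],[0,0,3],0.7],
    [[1,-6.5,0],[0,0,7],0.7],
    [[1.5,-11,0],[0,0,12],0.7],
    [[2,-15.5,0],[0,0,16],0.7],
    [[2.5,-20,0],[0,0,20],0.7],
  ],
)

```text
t: 23.2
tool_pos: [531.9, 66.8, 218.0]
orientation: [3.141, 0.001, 2.948]
ft_force: [-0.4, -0.7, -1.1]
width: 51.4
```

apply_moves(
  deltas=[
    [[0.5,-5,0],[0,0,4],0.7],
    [[1,-10,0],[0,0,8],0.7],
    [[1.5,-15,0],[0,0,10],0.7],
    [[1.9,-19,0],[0,0,10],0.7],
    [[1.9,-20.5,0],[0,0,10],0.7],
  ],
)

```text
t: 23.82
tool_pos: [550.9, -138.6, 217.8]
orientation: [-3.141, 0.001, 3.118]
ft_force: [0.1, 0.1, -1.7]
width: 51.2
```

apply_moves(
  deltas=[
    [[0,0,0],[0,0,0],0.7],
    [[0,0,0],[0,0,0],0.7],
  ],
)

```text
t: 24.08
tool_pos: [550.7, -135.8, 217.1]
orientation: [3.141, 0.0, 3.12]
ft_force: [0.1, -0.2, 0.0]
width: 51.2
```

apply_moves(
  deltas=[
    [[0,-0.8,-1],[0,0,0],0.7],
    [[0,-0.8,-4],[0,0,0],0.7],
    [[0,-0.8,-7],[0,0,0],0.7],
    [[0,-0.8,-9],[0,0,0],0.7],
    [[0,-0.8,-9.5],[0,0,0],0.7],
  ],
)

```text
t: 24.7
tool_pos: [550.2, -144.4, 120.6]
orientation: [3.141, -0.002, 3.12]
ft_force: [0.5, 0.5, -1.0]
width: 51.1
```

```bash
python3 - <<'E'
from h import *
b=snap("scene","s14");a=snap("top","t14")
cv2.imwrite("pics/v14.png",np.hstack([cv2.resize(b[110:360,200:420],None,fx=1.8,fy=1.8),cv2.resize(a[110:360,280:500],None,fx=1.8,fy=1.8)]))
E
```

```text
(no output)
```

View pics/v14.png

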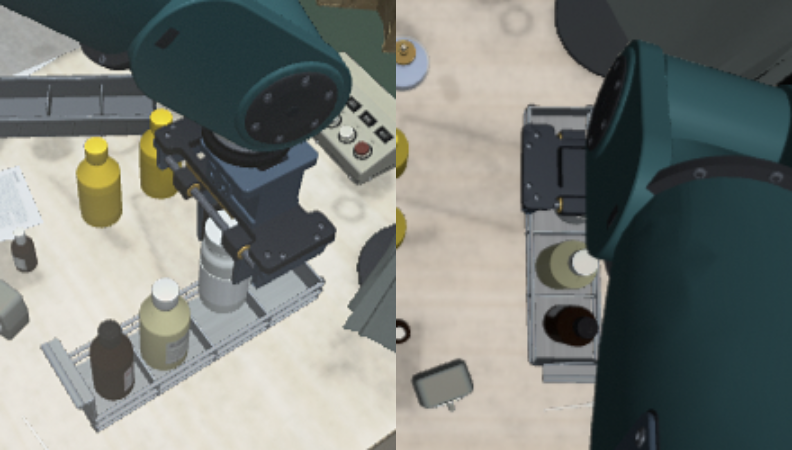

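The jar is over place 3 and upright. Lowering.

apply_moves(
  deltas=[
    [[0,0.1,-2],[0,0,0],0.7],
    [[0,0.1,-4],[0,0,0],0.7],
    [[0,0.1,-5.5],[0,0,0],0.7],
    [[0,0.1,-6],[0,0,0],0.7],
    [[0,0.1,-6.2],[0,0,0],0.7],
  ],
)

```text
t: 25.42
tool_pos: [550.9, -143.8, 59.6]
orientation: [3.142, -0.0, 3.12]
ft_force: [0.1, -0.4, -0.9]
width: 51.4
```

apply_moves(
  deltas=[
    [[0,0,-0.1],[0,0,0],0.7],
    [[0,0,-0.2],[0,0,0],0.7],
    [[0,0,-0.2],[0,0,0],0.7],
  ],
)

```text
t: 25.8
tool_pos: [551.0, -143.8, 58.1]
orientation: [-3.142, 0.0, 3.12]
ft_force: [-0.4, -0.2, -1.0]
width: 50.8
```

apply_moves(
  deltas=[
    [[0,0,-0.1],[0,0,0],0.7],
    [[0,0,-0.15],[0,0,0],0.7],
    [[0,0,-0.15],[0,0,0],0.7],
  ],
)

```text
t: 26.18
tool_pos: [551.4, -143.9, 56.8]
orientation: [-3.141, 0.001, 3.12]
ft_force: [0.6, -0.4, 4.4]
width: 51.3
```

apply_moves(
  deltas=[
    [[0,0,0],[0,0,0],0.4],
    [[0,0,0],[0,0,0],0.3],
    [[0,0,0],[0,0,0],0.15],
    [[0,0,0],[0,0,0],0.1],
    [[0,0,0],[0,0,0],0.1],
  ],
)

```text
t: 26.8
tool_pos: [550.8, -143.8, 56.3]
orientation: [3.142, -0.0, 3.12]
ft_force: [0.3, 0.9, 0.2]
width: 82.5
```

apply_moves(
  deltas=[
    [[0,0,3],[0,0,0],0.1],
    [[0,0,8],[0,0,0],0.05],
    [[0,0,13],[0,0,0],0],
    [[0,0,17],[0,0,0],0],
    [[0,4,17.5],[0,0,0],0],
  ],
)

```text
t: 27.42
tool_pos: [552.5, -105.0, 234.7]
orientation: [-3.14, 0.005, 3.117]
ft_force: [-0.2, 0.2, -1.2]
width: 91.4
```

apply_moves(
  deltas=[
    [[-1,5,0],[0,0,-8],0],
    [[-2,10,0],[0,0,-16],0],
    [[-4,15,0],[0,0,-24],0],
    [[-6,20,0],[0,0,-30],0],
    [[-8,26,0],[0,0,-30],0],
  ],
)

```text
t: 28.05
tool_pos: [470.3, 156.8, 231.6]
orientation: [3.141, 0.0, 2.594]
ft_force: [0.4, -0.0, 0.1]
width: 91.0
```

```bash
python3 - <<'E'
from h import *
b=snap("scene","s15");a=snap("top","t15")
cv2.imwrite("pics/v15.png",np.hstack([cv2.resize(b[110:360,150:370],None,fx=1.8,fy=1.8),cv2.resize(a[110:360,280:500],None,fx=1.8,fy=1.8)]))
E
```

```text
(no output)
```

View pics/v15.png

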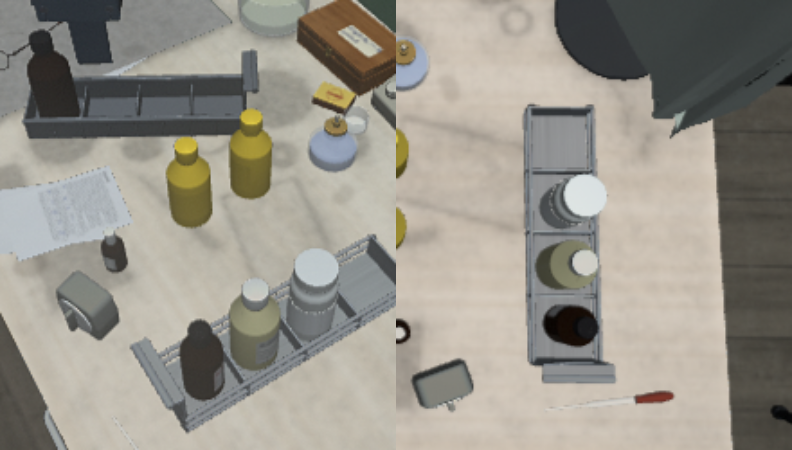

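Jar stands upright in place 3. Last is the large brown bottle, at about (443, 307).

apply_moves(
  deltas=[
    [[-0.9,5,0],[0,0,0],0],
    [[-1.8,10,0],[0,0,0],0],
    [[-2.6,15,0],[0,0,0],0],
    [[-2.6,15,0],[0,0,0],0],
    [[-2.6,15,-4],[0,0,0],0],
  ],
)

```text
t: 28.78
tool_pos: [446.9, 306.2, 193.1]
orientation: [3.137, 0.002, 2.597]
ft_force: [0.6, 0.4, -0.6]
width: 91.4
```

apply_moves(
  deltas=[
    [[0,0,-1],[0,0,0],0],
    [[0,0,-1],[0,0,0],0],
  ],
)

```text
t: 29.02
tool_pos: [445.2, 304.7, 181.3]
orientation: [-3.14, -0.0, 2.595]
ft_force: [0.2, 1.0, 0.0]
width: 91.4
```

```bash
python3 - <<'E'
from h import *
b=snap("scene","s16")
crop(b,110,60,290,200,4.4,"v16")
f=lambda p:((np.array(p)-[110,60])+.5)*4.4-.5
s=get_state();p=s["tool_pos"];print(p,s["orientation"][2],f(proj("scene",p-45*np.array([.52,.854,0]))))
for z in (10,94,153): print(z,f(proj("scene",[442.7,307.3,z])))
E
```

```text
[445.58633481 305.11914793 182.07651266] 2.5953067465247623 [254.09692098 318.81760962]
10 [324.0159999  497.52618038]
94 [295.25002289 389.2385131 ]
153 [272.70589958 304.37261324]
```

View pics/v16.png

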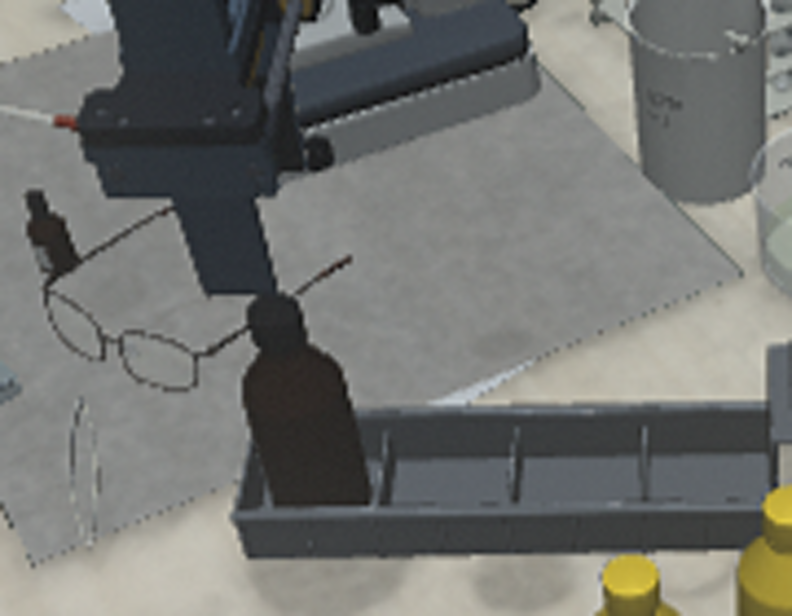

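apply_moves(
  deltas=[
    [[-0.1,0.1,-2],[0,0,0],0],
    [[-0.1,0.1,-5],[0,0,0],0],
    [[-0.1,0.1,-8],[0,0,0],0],
    [[-0.1,0.1,-9.6],[0,0,0],0],
    [[-0.1,0.1,-9.6],[0,0,0],0],
  ],
)

```text
t: 29.7
tool_pos: [444.2, 306.4, 85.4]
orientation: [-3.141, -0.0, 2.596]
ft_force: [0.1, -0.2, 0.1]
width: 91.2
```

apply_moves(
  deltas=[
    [[0,0,0],[0,0,0],0.1],
    [[0,0,0],[0,0,0],0.25],
    [[0,0,0],[0,0,0],0.4],
    [[0,0,0],[0,0,0],0.5],
    [[0,0,0],[0,0,0],0.6],
  ],
  newtons=30,
)

```text
t: 30.32
tool_pos: [444.3, 306.7, 85.7]
orientation: [3.141, 0.0, 2.596]
ft_force: [0.0, 0.4, 4.0]
width: 55.6
```

apply_moves(
  deltas=[
    [[0,0,0],[0,0,0],0.6],
    [[0,0,2],[0,0,0],0.6],
    [[0,0,6],[0,0,0],0.6],
    [[0,0,11],[0,0,0],0.6],
    [[0,0,16],[0,0,0],0.6],
  ],
)

```text
t: 30.95
tool_pos: [443.5, 306.1, 246.3]
orientation: [-3.14, -0.001, 2.596]
ft_force: [0.2, 1.4, -2.7]
width: 55.7
```

```bash
python3 - <<'E'
from h import *
b=snap("scene","s17")
crop(b,110,0,290,200,3,"v17")
print(get_state()["tool_pos"],get_state()["joint_pos"])
E
```

```text
[446.02368413 307.7958189  253.11071127] [ 5.61023727e-01  4.93042100e-02  2.01466027e+00  2.22022419e-05
  1.07102568e+00 -4.64296591e-01]
```

View pics/v17.png

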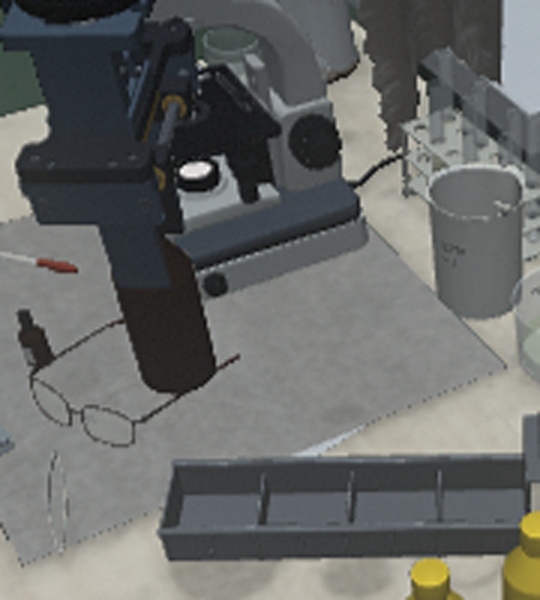

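The large brown bottle is held upright. I'll carry it toward place 4 and turn the gripper a further -14°, so its body stays clear of the dust cover.

apply_moves(
  deltas=[
    [[1,-2.5,0],[0,0,-2],0.6],
    [[2.5,-6.5,0],[0,0,-5],0.6],
    [[4,-11,0],[0,0,-8],0.6],
    [[6,-15.5,0],[0,0,-11],0.6],
    [[8,-20,0],[0,0,-14],0.6],
  ],
)

```text
t: 31.62
tool_pos: [524.1, 104.9, 244.8]
orientation: [-3.141, -0.0, 2.35]
ft_force: [1.5, 0.2, -1.5]
width: 55.4
```

apply_moves(
  deltas=[
    [[2,-5,0],[0,0,0],0.6],
    [[4,-10,0],[0,0,0],0.6],
    [[6,-15,0],[0,0,0],0.6],
    [[7.5,-18.5,0],[0,0,0],0.6],
    [[7.5,-18.5,0],[0,0,0],0.6],
  ],
)

```text
t: 32.25
tool_pos: [599.3, -80.6, 244.4]
orientation: [-3.141, -0.001, 2.349]
ft_force: [0.3, 1.1, -2.9]
width: 55.6
```

```bash
python3 - <<'E'
from h import *
b=snap("scene","s18");a=snap("top","t18")
cv2.imwrite("pics/v18.png",np.hstack([cv2.resize(b[60:330,220:480],None,fx=1.5,fy=1.5),cv2.resize(a[60:330,260:520],None,fx=1.5,fy=1.5)]))
print(get_state()["tool_pos"],get_state()["orientation"])
E
```

```text
[598.50687754 -78.45653728 244.51515236] [-3.14086180e+00 -1.24555586e-03  2.35093119e+00]
```

View pics/v18.png

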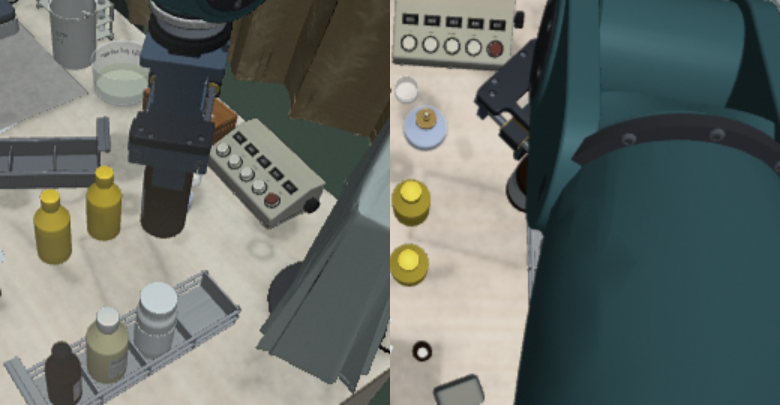

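apply_moves(
  deltas=[
    [[0.8,-2,0],[0,0,0],0.6],
    [[1.6,-4.5,0],[0,0,0],0.6],
    [[2.4,-6.5,0],[0,0,0],0.6],
    [[2.4,-6.5,0],[0,0,0],0.6],
  ],
)

```text
t: 32.85
tool_pos: [623.6, -145.3, 245.2]
orientation: [-3.142, 0.0, 2.35]
ft_force: [0.8, 0.0, -3.3]
width: 55.6
```

apply_moves(
  deltas=[
    [[0,0,-2],[0,0,0],0.6],
    [[0,0,-4],[0,0,0],0.6],
    [[0,0,-6.5],[0,0,0],0.6],
    [[0,0,-9],[0,0,0],0.6],
    [[0,0,-9.5],[0,0,0],0.6],
  ],
)

```text
t: 33.48
tool_pos: [621.4, -142.7, 147.5]
orientation: [-3.14, -0.004, 2.352]
ft_force: [0.6, 1.0, -2.6]
width: 55.4
```

```bash
python3 - <<'E'
from h import *
b=snap("scene","s19")
crop(b,220,140,430,340,3,"v19")
print(get_state()["tool_pos"],get_state()["orientation"])
E
```

```text
[ 621.93729825 -142.85728946  148.20833198] [-3.14006278e+00 -2.62526684e-03  2.35214582e+00]
```

View pics/v19.png

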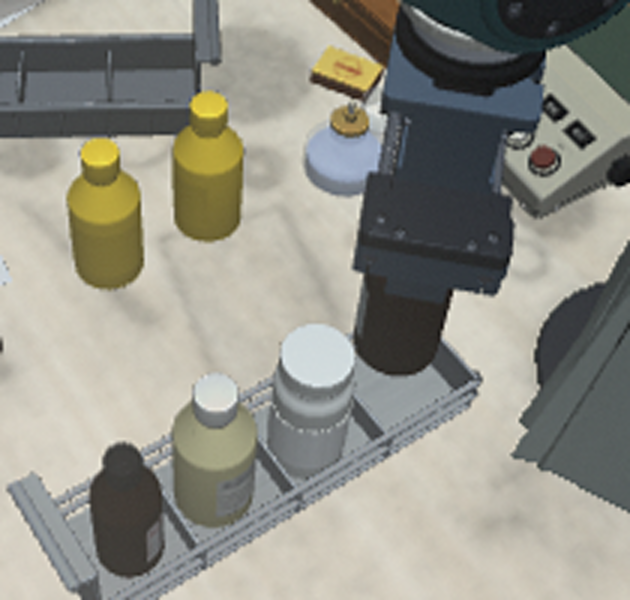

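```bash
python3 - <<'E'
from h import *
v=np.array([.413,.911,0])
f=lambda p:((np.array(p)-[220,140])+.5)*3-.5
p=np.array([622,-142.9,72])
d=p-np.array([256,-462,72]);d/=np.linalg.norm(d)
print(f(proj("scene",p-28*d)),f(proj("scene",p+28*np.array([.84,-.54,0]))),f(proj("scene",p-28*np.array([.84,-.54,0]))))
print("place4 divider3/end z36/46",[f(proj("scene",q)) for q in([587.5,-144.5,36],[661.5,-145.5,46],[624.5,-144.9,10])])
E
```

```text
[390.02269434 375.21973317] [439.73106482 340.92451215] [356.1921043  340.60513317]
place4 divider3/end z36/46 [array([352.83034732, 394.36526393]), array([440.42886841, 338.31311981]), array([391.47396841, 389.39076821])]
```

The bottle's outline (356–440 px wide, bottom at 372) matches the prediction for (622, -143). Lowering into place 4.

apply_moves(
  deltas=[
    [[0,0,-2],[0,0,0],0.6],
    [[0,0,-3.5],[0,0,0],0.6],
    [[0,0,-5],[0,0,0],0.6],
    [[0,0,-5.6],[0,0,0],0.6],
    [[0,0,-5.9],[0,0,0],0.6],
  ],
)

```text
t: 34.15
tool_pos: [623.1, -143.5, 91.1]
orientation: [-3.142, -0.0, 2.352]
ft_force: [0.4, -0.6, -1.9]
width: 55.4
```

apply_moves(
  deltas=[
    [[0,0,-0.1],[0,0,0],0.6],
    [[0,0,-0.2],[0,0,0],0.6],
    [[0,0,-0.2],[0,0,0],0.6],
  ],
)

```text
t: 34.52
tool_pos: [623.2, -143.5, 89.6]
orientation: [3.141, 0.0, 2.352]
ft_force: [0.1, 0.2, -2.1]
width: 55.4
```

apply_moves(
  deltas=[
    [[0,0,-0.15],[0,0,0],0.6],
    [[0,0,-0.3],[0,0,0],0.6],
    [[0,0,-0.3],[0,0,0],0.6],
  ],
)

```text
t: 34.9
tool_pos: [623.0, -143.5, 86.2]
orientation: [-3.141, -0.0, 2.352]
ft_force: [0.3, 0.0, -3.1]
width: 55.5
```

apply_moves(
  deltas=[
    [[0,0,-0.08],[0,0,0],0.6],
    [[0,0,-0.08],[0,0,0],0.6],
  ],
)

```text
t: 35.15
tool_pos: [623.2, -143.5, 85.7]
orientation: [3.141, 0.0, 2.352]
ft_force: [0.2, 0.2, -1.5]
width: 55.5
```

apply_moves(
  deltas=[
    [[0,0,-0.08],[0,0,0],0.6],
    [[0,0,-0.12],[0,0,0],0.6],
    [[0,0,-0.12],[0,0,0],0.6],
  ],
)

```text
t: 35.52
tool_pos: [623.6, -143.7, 85.6]
orientation: [3.141, 0.001, 2.352]
ft_force: [-4.0, 1.3, 13.1]
width: 55.7
```

apply_moves(
  deltas=[
    [[0,0,0.05],[0,0,0],0.35],
    [[0,0,0.05],[0,0,0],0.3],
    [[0,0,0.05],[0,0,0],0.23],
    [[0,0,0.05],[0,0,0],0.2],
    [[0,0,0.05],[0,0,0],0.2],
  ],
)

```text
t: 36.15
tool_pos: [623.0, -143.5, 84.8]
orientation: [-3.142, -0.0, 2.352]
ft_force: [0.3, 1.1, -0.4]
width: 73.0
```

apply_moves(
  deltas=[
    [[0,0,2],[0,0,0],0.2],
    [[0,0,6],[0,0,0],0.2],
    [[0,0,11],[0,0,0],0.2],
    [[0,0,15],[0,0,0],0.1],
    [[0,3,15],[0,0,0],0],
  ],
)

```text
t: 36.78
tool_pos: [625.1, -114.6, 240.3]
orientation: [3.138, 0.006, 2.35]
ft_force: [0.9, 0.5, -0.5]
width: 88.9
```

apply_moves(
  deltas=[
    [[-1,5,0],[0,0,0],0],
    [[-2,10,0],[0,0,0],0],
    [[-4,15,0],[0,0,0],0],
    [[-6,20,0],[0,0,0],0],
    [[-8,25,0],[0,0,0],0],
  ],
)

```text
t: 37.4
tool_pos: [542.5, 138.0, 236.5]
orientation: [3.14, 0.001, 2.352]
ft_force: [1.2, -0.4, -0.1]
width: 91.1
```

```bash
python3 - <<'E'
from h import *
b=snap("scene","s20");a=snap("top","t20")
cv2.imwrite("pics/v20.png",np.hstack([cv2.resize(b[130:360,200:420],None,fx=1.8,fy=1.8),cv2.resize(a[110:340,260:480],None,fx=1.8,fy=1.8)]))
E
```

```text
(no output)
```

View pics/v20.png

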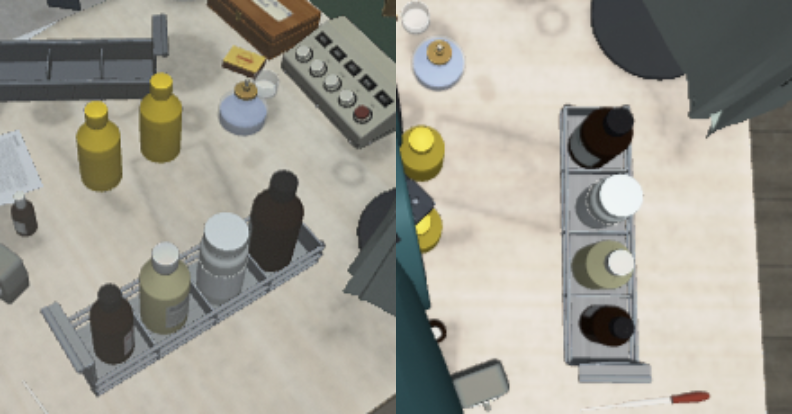

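All four stand upright in the steel rack in order, and the spirit lamp and dropper bottle look unmoved. One numeric check before handing in.

```bash
python3 - <<'E'
from h import *
np.set_printoptions(precision=1,suppress=True)
y=np.radians(-.9);R=np.array([[np.cos(y),np.sin(y)],[-np.sin(y),np.cos(y)]])
for n,t,s,h in (("small",(622,326),(108,294),130),("cream",(621,263),(166,252),140),("jar",(621,195),(224,226),128),("big",(620,120),(285,180),153)):
    a=onz("top",(t[0]-396)/1.8+260,t[1]/1.8+110,h);b=onz("scene",s[0]/1.8+200,s[1]/1.8+130,h)
    print(n,[R@(p[:2]-[513.5,-143.2]) for p in(a,b)])
for n in("scene","top"):
    d=cv2.absdiff(cv2.imread(f"pics/{n}0.png"),cv2.imread(f"pics/{'s' if n=='scene' else 't'}20.png")).max(2)
    for k,(x0,y0,x1,y1) in {"scene":{"lamp":(320,170,352,205),"dropper":(204,236,224,264)},"top":{"lamp":(266,126,300,162),"dropper":(276,286,288,302)}}[n].items(): print(n,k,(d[y0:y1,x0:x1]>40).sum())
E
```

```text
small [array([-102.7,   -0.6]), array([-106.2,   -6.7])]
cream [array([-39. ,   2.2]), array([-37.6,  -1.5])]
jar [array([33.1, -2.1]), array([33.3, -0.7])]
big [array([108. ,   4.6]), array([108.3,   0.2])]
scene lamp 1
scene dropper 0
top lamp 1169
top dropper 103
```

The top-view lamp difference disagrees with the scene view (1 px changed), so I'll look at it.

```bash
python3 - <<'E'
from h import *
a=cv2.imread("pics/top0.png")[110:310,240:310];c=cv2.imread("pics/t20.png")[110:310,240:310]
cv2.imwrite("pics/v21.png",cv2.resize(np.hstack([a,c]),None,fx=2.9,fy=2.9))
print(a[30,40],c[30,40])
E
```

```text
[ 61 102 125] [ 87 144 175]
```

View pics/v21.png

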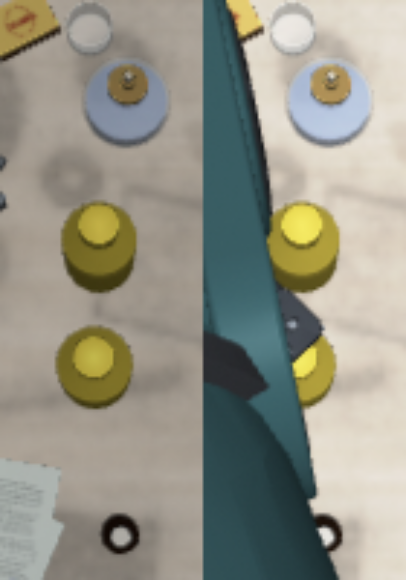

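Only the exposure changed: the lamp at (283,144) and the dropper are where they were, and the gripper hangs free at z = 236 mm. Handing in.

```bash
python3 -c "
from cell import *
print(get_state()['t'],finish_job())"
```

```text
the job is handed in; nothing more can be done
37.5 None
```

I moved all four bottles into the steel rack one at a time and in order, tall end first: small brown, cream, white jar, large brown. I handed the job in at 37.5 s of the 112 s; no verdict was reported.

- **Bottle positions:** In the last pictures every bottle stands upright. Along the row they measure about -104, -38, 33 and 108 mm, against -111, -37, 37 and 111 mm. They are up to 7 mm off across the row. Both are within the 18 mm allowed.
- **Position disagreement:** The two cameras differ by up to about 6 mm across the row, worst for the small brown bottle. I put that one about 6 mm away from the rack's tall end on purpose, because the exact centre was at the edge of the arm's reach.
- **Jar:** My first grip caught it just under the shoulder, so I set it back down in its own place and gripped it about 8 mm lower before carrying it.
- **Lamp and dropper bottle:** Both are where they started. An automatic comparison of the top view flagged them, but viewing it showed the lamp difference was only picture brightness. In the top view the arm partly hid the dropper; the scene view showed no change.
- **Gripper:** It hangs clear at z = 236 mm, touching nothing.

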